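# Clear the repair bench into the tool tray and cover the parts pot

### The arm

A 6-joint arm with a two-finger parallel gripper is mounted at the origin on the work surface. World frame = base frame: x ahead of the robot, y to its left, z up, the work surface at z = 0. Lengths are in mm, angles in rad, forces in N, time in s.
With the tool pointing down it reaches from about 275 to 750 mm from the base axis. Payload 10.2 kg.
Tool frame: the origin (TCP) lies midway between the tips of the shut fingers; the grasp point (between the pads) lies 19 mm behind it; z points along the fingers, y is the line along which they close (so a half turn about z gives the same grasp; the last joint's range is limited). The gripper opens to 85 mm and grips with 20 to 120 N. Pads are 22 mm wide; open, the fingers measure 114 mm over their backs; the gripper's body (76 mm by 85 mm) begins 54 mm behind the grasp point. The pads swing forward as they close: fully open they stand 13 mm farther back than shut.
Start: joints at [1.021, 0.313, 1.498, -0, 1.331, -0.223], TCP at [168.545, 497.216, 231.294] pointing down, gripper open.
Joint ranges: [-2.94, 2.94], [-0.97, 2.17], [0.19, 2.56], [-1.23, 4.37], [0.02, 3.11], [-2.88, 2.88]. Speed limits (rad/s): [2.39, 2.39, 3.01, 3.14, 3.14, 3.14].

### API

Orientations are given as a unit quaternion [w, x, y, z].
In Python, from rig import ctrl gives the robot as it stands.
- The arm moves only by the tool arm_command, never from a script. Its argument "increments" is a list of rows, each an object with "dr": the turn, a rotation vector about the tool's x, y, z in units of pi/4 rad (1.0 is pi/4 rad), a list of three; "offset": the shift along the tool's x, y, z in units of 120 mm (1.0 is 120 mm), a list of three; "hand": the opening, from -1 (shut) to 1 (fully open). A call has 1 to 8 rows; each row shifts and turns the commanded pose from where the row before left it, along the tool's axes as they then stand; what a row does not reach is not made up. A row lasts 1/10 s, in which the tool goes at most 50 mm and 8.59 degrees, less where a joint would pass 70% of its speed; a pose out of reach is approached as far as the arm can. A call with a number of a shift or a turn outside -1 to 1 is refused whole. A call with a gripper value outside its range is refused whole. The fingers move at their own pace and stop on an object; "grip_force" is the grip in N (left out, the last holds). Time passes only in rows, so rows that do not move let the fingers close. It gives the time, the measured TCP pose, the force, the opening and the grip force at its end, in the units of the state.
- ctrl.sense(): the state, without advancing time (a new reading comes with each control period).
- ctrl.capture(name): name is "scene" or "top" or "wrist"; returns the picture (420x560x3 uint8, red, green, blue); there is no depth.
- ctrl.camera_info(name): a dict with "K" (3x3 intrinsics, pixels), "R" (3x3) and "t" (3): a world point X has camera coordinates R X + t. Camera axes: x right, y down, z forward; pixel columns grow to the right and rows downward; lengths in mm; the calibration is good to about 2 mm. A picture is of the moment at which its call begins: read the wrist's pose just before it. camera_info takes no time and is no camera call; for the wrist camera it gives the pose at the moment of the call.
- ctrl.finish_job(): hands the job in; it is judged then, once.
The state is a dict: "time_s": time; "joints": joint angles; "dq": joint speeds; "tau": joint torques, N m; "eef_pos": TCP position; "ee_rot": TCP orientation; "force": force on the tool from outside, world axes, zero at the start; "wrist_torque": the same for the moment, N m; "grip_width": opening from 0.0 (shut) to 1.0 (fully open); "grip_force": force on a finger pad.
Only numpy, scipy, OpenCV 4.12 (cv2) and the standard library are available. Lean on these libraries where they do the work, as an engineer would, in place of code of your own. Each camera call takes 0.05 s, during which the arm holds its last target. There are 200 camera calls.

### The job

Clear the repair bench after a job: lay the brush, the pry spatula and every flat bracket flat in the tray, each down inside a compartment of its own that fits it in length and width. Drop every brass standoff into the steel pot, and only then set the cover on the pot so that it sits centred and level on the rim. Leave the mug, the meter and the tin where they stand.

Things in the scene. Friction and masses are not known exactly. Their poses are not given: they have to be found in the camera images.
- tray: black plastic tool tray, 210 mm (x) x 220 mm (y), fixed to the bench; floor 4 mm thick, outer rim 12 mm high, grey compartment walls whose tops are 12 mm above the bench. Origin under its centre, on the bench. Two long compartments lie along its x in the -y half, three short ones lie along its y in the +y half
- brush_bay (a point): centre of the floor (4 mm above the bench) of the wider long compartment, nearest the tray's -y rim, for the brush: 146 mm (along x) x 40 mm (along y) inside, walls 8 mm above the floor and 4 mm thick, with a 64 mm finger gap in the middle of each long wall
- spatula_bay (a point): centre of the floor (4 mm above the bench) of the narrower, longer compartment, for the pry spatula: 166 mm (along x) x 28 mm (along y) inside, walls 8 mm above the floor and 4 mm thick, with a 64 mm finger gap in the middle of each long wall
- bracket_bay1 (a point): centre of the floor of one of three equal short tray compartments, 66 mm long (along this frame's y) x 34 mm wide (along x) inside, walls 8 mm above the floor and 4 mm thick, with a 34 mm finger gap in the middle of each long wall; takes one bracket; the one at the tray's -x side
- bracket_bay2 (a point): centre of the floor of one of three equal short tray compartments, 66 mm long (along this frame's y) x 34 mm wide (along x) inside, walls 8 mm above the floor and 4 mm thick, with a 34 mm finger gap in the middle of each long wall; takes one bracket; the middle one
- bracket_bay3 (a point): centre of the floor of one of three equal short tray compartments, 66 mm long (along this frame's y) x 34 mm wide (along x) inside, walls 8 mm above the floor and 4 mm thick, with a 34 mm finger gap in the middle of each long wall; takes one bracket; the one at the tray's +x side
- brush: loose flat brush, 130 mm long, 14 mm thick: wooden handle 80 x 16 mm from x = -65 to +15 mm, then a steel ferrule 30 mm wide and black bristles 28 mm wide to x = +65 mm. Origin at the middle of its length and thickness (7 mm above what it lies on), x from handle to bristles. Balances near x = +5 mm; grip the handle at x = -5 mm
- spatula: loose pry spatula, 150 mm long: black handle 100 x 16 x 14 mm from x = -75 to +25 mm, then a thin steel blade 18 mm wide, 5 mm thick to x = +75 mm. Origin at the middle of its length and thickness (7 mm above what it lies on), x from handle to blade. Balances near x = -10 mm; grip the handle there
- bracket1: loose flat aluminium bracket, a plain bar 56 x 24 x 8 mm with two dark screw holes, lying flat on the bench; origin at its centre (4 mm above what it lies on), x along its 56 mm length, z through its thickness. May be absent.
- bracket2: loose flat aluminium bracket, a plain bar 56 x 24 x 8 mm with two dark screw holes, lying flat on the bench; origin at its centre (4 mm above what it lies on), x along its 56 mm length, z through its thickness. May be absent.
- bracket3: loose flat aluminium bracket, a plain bar 56 x 24 x 8 mm with two dark screw holes, lying flat on the bench; origin at its centre (4 mm above what it lies on), x along its 56 mm length, z through its thickness. May be absent.
- standoff1: loose brass hexagonal standoff (spacer), 14 mm across flats, 16 mm long, standing upright on the bench; origin at its centre (8 mm up), z along its length. May be absent.
- standoff2: loose brass hexagonal standoff (spacer), 14 mm across flats, 16 mm long, standing upright on the bench; origin at its centre (8 mm up), z along its length. May be absent.
- pot: round open steel pot, fixed to the bench, 45 mm high, 96 mm across the rim outside, 88 mm inside, floor 4 mm thick. Origin at the centre of its underside
- pot_rim (a point): centre of the pot's mouth, level with the rim, 45 mm above the bench, z up
- cover: loose aluminium cover with a black knob: below, a plug 74 mm across and 6 mm deep that drops inside the rim, then a disc 104 mm across and 4 mm thick that rests on the rim, then a round knob 22 mm across from z = 10 to 36 mm. Origin at the centre of the plug's underside, z up through the knob; seated, the origin is about 5 mm below the rim
- mug: bystander: glass mug 84 mm across, 85 mm high, origin under its centre; leave it alone
- meter: bystander: yellow multimeter 85 x 170 x 36 mm lying on the bench, origin under its centre; leave it alone
- tin: bystander: round tin 66 mm across, 70 mm high, origin under its centre; leave it alone

How it is judged:
By the outcome, as a careful person would: the job done as asked, in the order asked, and still so for the second after the job is handed in, with the robot touching nothing.
Of bracket1, bracket2, bracket3 only 2 to 3 are there at a start; the rules pass over those that are not, and their reading is None.
Of standoff1, standoff2 only 1 to 2 are there at a start; the rules pass over those that are not, and their reading is None.
At some moment in a run one of brush, spatula, bracket1, bracket2, bracket3 may be knocked a few centimetres aside while the robot is not near it.
Once in a run the grip may slacken for a moment while it holds something.
It also fails if it takes over 210 s, if anything falls off the work surface, if the arm or the gripper's body presses on something with over 40 N, if the wrist force passes 120 N, or if a joint passes its speed limit or range.

## Working session

There is one attempt and no reset: what is moved stays moved. The work goes in short steps, Python scripts to look and compute and a tool call to move; the robot and the scene stay as the last step left them, time stands still between calls to the robot, and variables do not carry over. Pictures are saved under pics/ and viewed, at most 14 in all, crops included, and the job is handed in when it is done.

Besides the shell and the picture viewer there is one more tool, called after "Call:" in YAML: its name, and indented under it one key for each argument. arm_command: Moves the arm, as the interface text tells. Shifts and turns lie within -1 to 1; 1 stands for 120 mm of shift or pi/4 rad of turn. Its arguments: {"type":"object","properties":{"increments":{"type":"array"},"grip_force":{"type":"number"}},"required":["increments"]}

```bash
ls; mkdir -p pics
python3 - <<'E'
from rig import ctrl
import cv2
s=ctrl.sense()
print({k:s[k] for k in ('time_s','eef_pos','ee_rot','grip_width','force')})
for n in('top','scene'):
    im=ctrl.capture(n); cv2.imwrite(f'pics/{n}0.png',im[:,:,::-1])
    c=ctrl.camera_info(n); print(n,c)
im=cv2.imread('pics/top0.png'); cv2.imwrite('pics/top0x.png',cv2.resize(im,(800,600),interpolation=cv2.INTER_CUBIC))
E
```

```text
pics
{'time_s': 0.0, 'eef_pos': array([168.40904921, 496.98791869, 230.72351093]), 'ee_rot': array([-2.53416375e-04,  1.62675196e-01,  9.86679454e-01, -6.09058855e-04]), 'grip_width': 1.0001233208040547, 'force': array([-0.55880604, -0.55697558,  0.40121683])}
top {'K': array([[384.03083716,   0.        , 284.91146231],
       [  0.        , 384.03083716, 205.71460058],
       [  0.        ,   0.        ,   1.        ]]), 'R': array([[ 1.18424526e-02, -9.99928853e-01,  1.43016317e-03],
       [-9.96738098e-01, -1.19188262e-02, -7.98192015e-02],
       [ 7.98305685e-02, -4.80243008e-04, -9.96808331e-01]]), 't': array([-41.11885776, 610.7523401 , 936.93950018])}
scene {'K': array([[381.41041031,   0.        , 284.44156106],
       [  0.        , 381.41041031, 211.48255341],
       [  0.        ,   0.        ,   1.        ]]), 'R': array([[ 0.67395466,  0.73877147,  0.00135206],
       [ 0.60522553, -0.55107413, -0.57447311],
       [-0.42365926,  0.38798713, -0.81852234]]), 't': array([-408.38631766, -333.29617847, 1406.38496246])}
```

View pics/top0x.png

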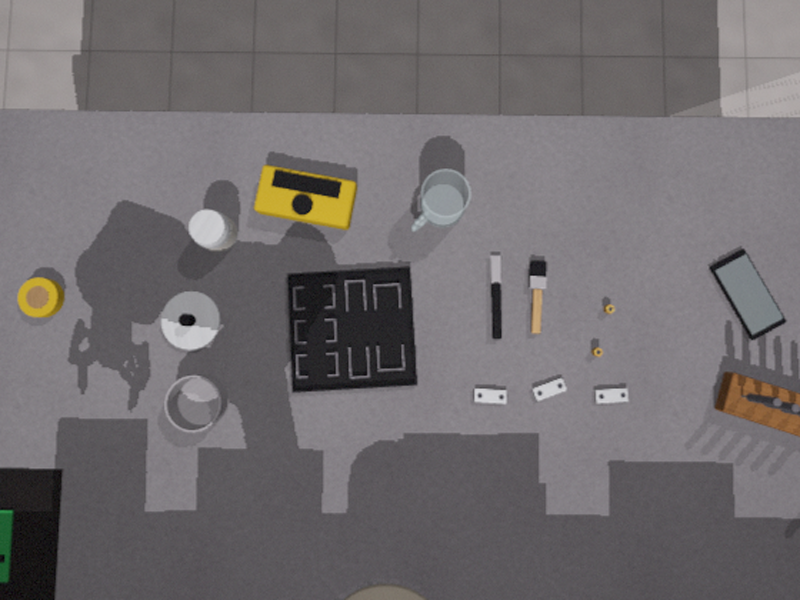

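View pics/scene0.png

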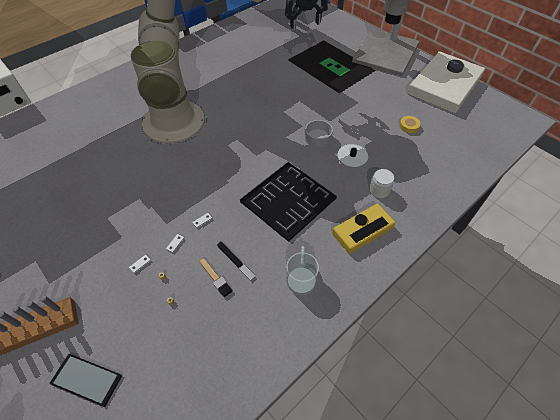

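The top view shows the tray at (350,328) of the 800-px picture. The spatula is at (496,296), the brush at (538,296), and three brackets at (490,396), (549,388) and (612,396). Two standoffs are at (609,309) and (598,351), the cover at (190,321) and the pot at (194,403). I'll turn these into positions.

```bash
cat > h.py <<'E'
from rig import ctrl
import cv2, numpy as np
from scipy.spatial.transform import Rotation as Rt
def p2w(c,uv,z):
    d=c['R'].T@(np.linalg.inv(c['K'])@np.array([uv[0],uv[1],1.])); o=-c['R'].T@c['t']
    return o+d*(z-o[2])/d[2]
def w2p(c,X):
    q=c['K']@(c['R']@np.array(X,float)+c['t']); return q[:2]/q[2]
def rot():
    q=ctrl.sense()['ee_rot']; return Rt.from_quat([q[1],q[2],q[3],q[0]])
E
python3 - <<'E'
from h import *
c=ctrl.camera_info('top'); print('cam',-c['R'].T@c['t'])
P={'trayTL':(289,275,12),'trayTR':(410,263,12),'trayBR':(417,384,12),'trayBL':(294,391,12),'spHandle':(497,338,14),'spTip':(496,253,5),'brHandle':(536,332,14),'brTip':(539,259,14),
'b1L':(474,396,8),'b1R':(507,396,8),'b2L':(534,395,8),'b2R':(566,382,8),'b3L':(596,397,8),'b3R':(629,395,8),'s1':(610,309,16),'s2':(598,351.5,16),'knob':(187,320,36),'coverdisc':(190,321,10),'potrim':(196,404,45),
'mug':(445,197,85),'meter':(305,197,36),'tin':(209,229,70)}
for k,(u,v,z) in P.items(): print(k,p2w(c,(u/800*560,v/800*560),z).round(1))
i=ctrl.camera_info('wrist'); s=ctrl.sense(); R=rot().as_matrix()
print(i['K'][0,0],i['K'][:2,2]);C=-i['R'].T@i['t']; print('wrist cam in tool',R.T@(C-s['eef_pos']), (i['R']@R).round(3)); print(R.round(3))
E
```

```text
cam [534.4506612  -33.38652263 982.75767067]
trayTL [643.4 176.5  12. ]
trayTR [667.5 -38.5  12. ]
trayBR [454.  -53.2  12. ]
trayBL [439.4 161.9  12. ]
spHandle [ 536.  -193.2   14. ]
spTip [ 688.4 -193.1    5. ]
brHandle [ 547.4 -261.9   14. ]
brTip [ 677.2 -268.2   14. ]
b1L [ 434.  -153.6    8. ]
b1R [ 434.7 -211.6    8. ]
b2L [ 436.9 -259.1    8. ]
b2R [ 460.2 -315.6    8. ]
b3L [ 434.7 -368.     8. ]
b3R [ 438.9 -426.1    8. ]
s1 [ 589.4 -392.4   16. ]
s2 [ 514.5 -370.    16. ]
knob [560.6 344.8  36. ]
coverdisc [559.6 349.8  10. ]
potrim [419.  319.9  45. ]
mug [768.9 -95.2  85. ]
meter [778.7 147.3  36. ]
tin [713.2 300.9  70. ]
311.5022532327838 [281.78546679 209.48244787]
wrist cam in tool [  69.24149033    0.21289089 -142.25215774] [[ 0.001  1.    -0.   ]
 [-0.963  0.001 -0.27 ]
 [-0.27   0.001  0.963]]
[[-0.947  0.321 -0.001]
 [ 0.321  0.947 -0.001]
 [ 0.    -0.001 -1.   ]]
```

```bash
cat >> h.py <<'E'
def Rd(psi):
    c,s=np.cos(psi),np.sin(psi); return np.array([[c,s,0],[s,-c,0],[0,0,-1.]])
def plan(*wps, start=None, step=46, settle=2):
    """wps: (x,y,z,yaw_deg,hand) -> printed rows; R from measured pose, tool kept pointing down"""
    s=ctrl.sense()
    if start is None:
        R=rot().as_matrix(); p=s['eef_pos'].copy(); psi=np.arctan2(R[1,0],R[0,0])
    else: p=np.array(start[:3],float); psi=np.radians(start[3])
    rows=[]
    for x,y,z,yaw,hand in wps:
        t=np.array([x,y,z]); yw=np.radians(yaw); dpsi=(yw-psi+np.pi)%(2*np.pi)-np.pi
        n=max(int(np.ceil(np.linalg.norm(t-p)/step)),int(np.ceil(abs(np.degrees(dpsi))/8.0)),1)
        p0,ps0=p.copy(),psi
        for k in range(1,n+1):
            nd=3 if k==n else 2
            o=np.round(Rd(psi).T@(p0+(t-p0)*k/n-p)/120,nd)
            r=round(-(ps0+dpsi*k/n-psi)/(np.pi/4),nd)
            p=p+Rd(psi)@o*120; psi-=r*np.pi/4
            rows.append([[float(v)+0 for v in o],r+0,hand])
    for i in range(0,len(rows),8): print('CALL',*[f"{o} {r} {h}" for o,r,h in rows[i:i+8]],sep='\n ')
    print('end',p.round(1),round(np.degrees(psi),1), 'now',s['eef_pos'].round(1),s['time_s'])
def snap(name,out,scale=1,crop=None):
    c=ctrl.camera_info(name); im=ctrl.capture(name)[:,:,::-1]
    cv2.imwrite('pics/raw_'+out,im); np.savez('pics/'+out+'.npz',K=c['K'],R=c['R'],t=c['t'])
    if crop: x0,y0,x1,y1=crop; im=im[y0:y1,x0:x1]
    cv2.imwrite('pics/'+out,cv2.resize(im,None,fx=scale,fy=scale,interpolation=cv2.INTER_CUBIC))
E
python3 - <<'E'
from h import *
plan((490,335,230,161.3,1))
E
```

```text
CALL
 [-0.37, -0.05, 0.0] 0.0 1
 [-0.37, -0.05, 0.0] 0.0 1
 [-0.37, -0.06, 0.0] 0.0 1
 [-0.38, -0.05, 0.0] 0.0 1
 [-0.37, -0.05, 0.0] 0.0 1
 [-0.37, -0.05, 0.01] 0.0 1
 [-0.37, -0.06, 0.0] 0.0 1
 [-0.371, -0.048, -0.003] -0.001 1
end [490.  335.1 230. ] 161.3 now [168.4 497.  230.8] 0.1
```

Call:
arm_command:
  increments:
    - {"offset":[-0.37,-0.05,0],"dr":[0,0,0],"hand":1}
    - {"offset":[-0.37,-0.05,0],"dr":[0,0,0],"hand":1}
    - {"offset":[-0.37,-0.06,0],"dr":[0,0,0],"hand":1}
    - {"offset":[-0.38,-0.05,0],"dr":[0,0,0],"hand":1}
    - {"offset":[-0.37,-0.05,0],"dr":[0,0,0],"hand":1}
    - {"offset":[-0.37,-0.05,0],"dr":[0,0,0],"hand":1}
    - {"offset":[-0.37,-0.06,0],"dr":[0,0,0],"hand":1}
    - {"offset":[-0.37,-0.05,0],"dr":[0,0,0],"hand":1}

```text
time_s: 0.9
eef_pos: [491.3, 333.8, 231.0]
ee_rot: [-0.0, 0.163, 0.987, -0.0]
force: [-0.4, -0.3, 0.0]
grip_width: 1.0
grip_force: 0.0
```

Call:
arm_command:
  increments:
    - {"offset":[0,0,0],"dr":[0,0,0],"hand":1}
    - {"offset":[0,0,0],"dr":[0,0,0],"hand":1}

```text
time_s: 1.1
eef_pos: [490.1, 334.6, 230.6]
ee_rot: [-0.001, 0.163, 0.987, -0.0]
force: [-0.4, -0.4, 0.2]
grip_width: 1.003
grip_force: 0.0
```

Run:
```python
from h import *
snap('wrist','w1.png',800/560)
print(ctrl.sense()['force'])
plan((540,50,230,184,1))
```

```text
[-0.59781585  0.15652732  0.19878204]
CALL
 [-0.17, -0.3, 0.0] -0.07 1
 [-0.15, -0.31, 0.0] -0.07 1
 [-0.13, -0.32, 0.0] -0.08 1
 [-0.11, -0.33, 0.0] -0.07 1
 [-0.09, -0.33, 0.01] -0.07 1
 [-0.08, -0.34, 0.0] -0.07 1
 [-0.054, -0.336, -0.002] -0.075 1
end [540.   50.  229.9] 184.0 now [489.4 335.2 230.9] 1.15
```

View pics/w1.png

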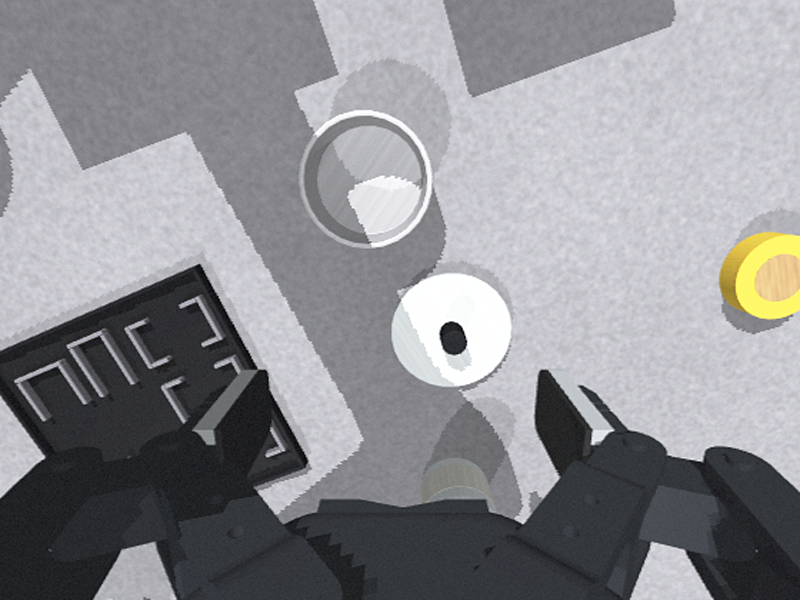

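The wrist view shows the pot rim ellipse centred at about (366,179) and the cover disc centred at (451,330) with its knob at (453,338), upright. Next is the tray.

Call:
arm_command:
  increments:
    - {"offset":[-0.17,-0.3,0],"dr":[0,0,-0.07],"hand":1}
    - {"offset":[-0.15,-0.31,0],"dr":[0,0,-0.07],"hand":1}
    - {"offset":[-0.13,-0.32,0],"dr":[0,0,-0.08],"hand":1}
    - {"offset":[-0.11,-0.33,0],"dr":[0,0,-0.07],"hand":1}
    - {"offset":[-0.09,-0.33,0],"dr":[0,0,-0.07],"hand":1}
    - {"offset":[-0.08,-0.34,0],"dr":[0,0,-0.07],"hand":1}
    - {"offset":[-0.05,-0.34,0],"dr":[0,0,-0.075],"hand":1}
    - {"offset":[0,0,0],"dr":[0,0,0],"hand":1}

```text
time_s: 1.95
eef_pos: [540.0, 46.7, 231.3]
ee_rot: [0.0, -0.034, 0.999, -0.0]
force: [-0.3, 1.0, 0.3]
grip_width: 1.002
grip_force: 0.0
```

Run:
```python
from h import *
n=np.load('pics/w1.png.npz'); S=.7
print('cover disc',p2w(n,(451.5*S,330*S),10),'knobtop',p2w(n,(454*S,337*S),36),'pot',p2w(n,(366*S,179*S),45))
for a in ((391,331),(512,329),(451,273),(452,387)): print(p2w(n,np.array(a)*S,10).round(1))
snap('wrist','w2.png',800/560)
plan((560,-240,230,180,1))
```

```text
cover disc [560.36494784 355.64157642  10.        ] knobtop [557.00763174 355.90804703  36.        ] pot [418.99325946 331.53045353  45.        ]
[544.5 305.9  10. ]
[576.2 405.3  10. ]
[512.2 370.   10. ]
[612.2 340.2  10. ]
CALL
 [0.0, -0.34, 0.0] 0.01 1
 [0.0, -0.35, 0.0] 0.01 1
 [-0.01, -0.34, 0.0] 0.02 1
 [-0.01, -0.35, 0.01] 0.01 1
 [-0.02, -0.34, 0.0] 0.01 1
 [-0.01, -0.35, 0.0] 0.01 1
 [-0.022, -0.341, 0.002] 0.017 1
end [ 560. -240.  230.] -180.0 now [539.7  48.7 231.4] 2.0
```

View pics/w2.png

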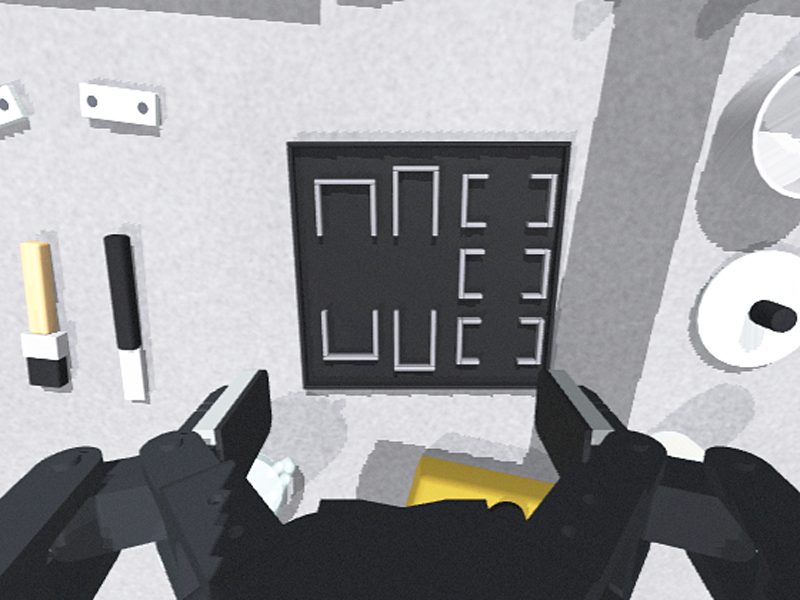

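The wrist view shows the tray with outer corners near (288,142), (571,142), (549,389) and (304,389). The brush bay is leftmost, then the spatula bay, with the three short bays on the right. I'll enlarge it for precise corners.

Run:
```python
import cv2
im=cv2.imread('pics/raw_w2.png')[92:280,196:406]
cv2.imwrite('pics/w2c.png',cv2.resize(im,None,fx=3.8,fy=3.19,interpolation=cv2.INTER_CUBIC));
```

```text
(no output)
```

View pics/w2c.png

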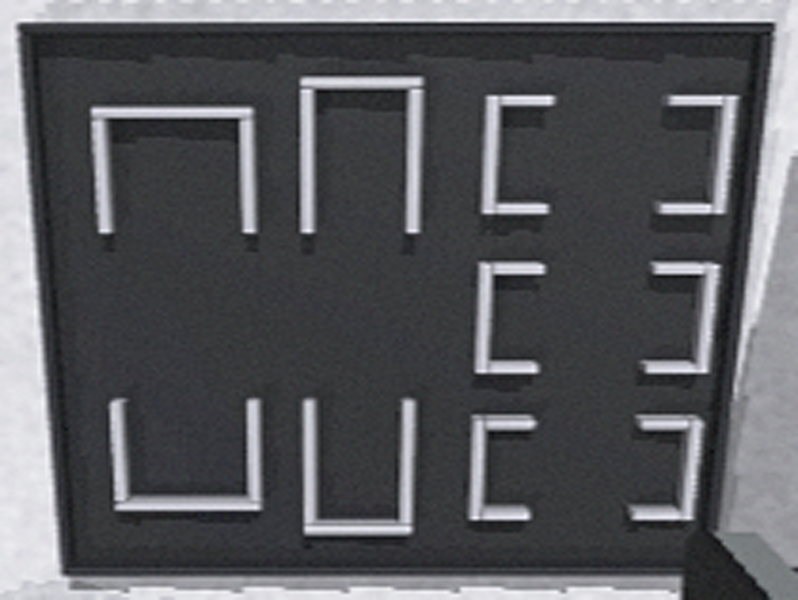

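Run:
```python
from h import *
n=np.load('pics/w2.png.npz')
f=lambda a,z=12: p2w(n,(196+(a[0]+.5)/3.8-.5,92+(a[1]+.5)/3.19-.5),z)
Q={'brush':[(91,108),(254,108),(114,508),(262,508)],'spat':[(300,77),(424,77),(303,533),(412,533)],
'bay1':[(485,96),(740,96),(481,214),(727,213)],'bay2':[(478,263),(720,264),(475,373),(711,373)],'bay3':[(472,416),(704,416),(468,520),(694,520)]}
for k,q in Q.items():
    w=np.array([f(a)[:2] for a in q]); e=[w[1]-w[0],w[3]-w[2],w[2]-w[0],w[3]-w[1]]
    print(k,w.mean(0).round(1),[(np.linalg.norm(v).round(1),np.degrees(np.arctan2(v[1],v[0])).round(1)) for v in e])
print([f(a).round(1) for a in((18,23),(776,23),(63,575))])
S=.7
print('cover',p2w(n,(748*S,308*S),10))
for k,a in dict(spH=(117,236,14),spT=(134,400,5),brH=(36,243,14),brT=(48,385,14),b1=(120,102,8)).items(): print(k,p2w(n,(a[0]*S,a[1]*S),a[2]).round(1))
```

```text
brush [553.6   2.2] [(np.float64(48.1), np.float64(94.0)), (np.float64(48.8), np.float64(94.0)), (np.float64(151.7), np.float64(3.8)), (np.float64(151.7), np.float64(4.0))]
spat [549.8  58. ] [(np.float64(36.3), np.float64(94.0)), (np.float64(36.2), np.float64(94.0)), (np.float64(172.7), np.float64(4.0)), (np.float64(172.7), np.float64(3.9))]
bay1 [485.2 127.4] [(np.float64(75.0), np.float64(94.0)), (np.float64(74.6), np.float64(94.3)), (np.float64(41.1), np.float64(4.4)), (np.float64(40.7), np.float64(3.8))]
bay2 [544.5 131.6] [(np.float64(74.4), np.float64(93.7)), (np.float64(74.8), np.float64(94.0)), (np.float64(41.8), np.float64(4.7)), (np.float64(41.4), np.float64(5.2))]
bay3 [603.8 135.6] [(np.float64(74.4), np.float64(94.0)), (np.float64(74.7), np.float64(94.0)), (np.float64(43.0), np.float64(4.1)), (np.float64(43.0), np.float64(4.5))]
[array([452.8, -48.4,  12. ]), array([437.6, 169.8,  12. ]), array([661.1, -33.5,  12. ])]
cover [559.94774073 343.93073742  10.        ]
spH [ 534.9 -184.3   14. ]
spT [ 687.4 -190.     5. ]
brH [ 545.2 -250.5   14. ]
brT [ 672.6 -259.1   14. ]
b1 [ 433.2 -175.3    8. ]
```

Call:
arm_command:
  increments:
    - {"offset":[0,-0.34,0],"dr":[0,0,0.01],"hand":1}
    - {"offset":[0,-0.35,0],"dr":[0,0,0.01],"hand":1}
    - {"offset":[-0.01,-0.34,0],"dr":[0,0,0.02],"hand":1}
    - {"offset":[-0.01,-0.35,0],"dr":[0,0,0.01],"hand":1}
    - {"offset":[-0.02,-0.34,0],"dr":[0,0,0.01],"hand":1}
    - {"offset":[-0.01,-0.35,0],"dr":[0,0,0.01],"hand":1}
    - {"offset":[-0.02,-0.34,0],"dr":[0,0,0.02],"hand":1}
    - {"offset":[0,0,0],"dr":[0,0,0],"hand":1}

```text
time_s: 2.8
eef_pos: [560.5, -241.4, 230.7]
ee_rot: [-0.0, 0.002, 1.0, -0.0]
force: [0.3, 1.0, 0.3]
grip_width: 0.999
grip_force: 0.0
```

Call:
arm_command:
  increments:
    - {"offset":[0,0,0],"dr":[0,0,0],"hand":1}
    - {"offset":[0,0,0],"dr":[0,0,0],"hand":1}

```text
time_s: 3.0
eef_pos: [560.9, -237.1, 231.5]
ee_rot: [0.0, -0.001, 1.0, 0.0]
force: [-0.1, 0.3, -0.0]
grip_width: 0.996
grip_force: 0.0
```

Run:
```python
from h import *
snap('wrist','w3.png',800/560)
```

```text
(no output)
```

View pics/w3.png

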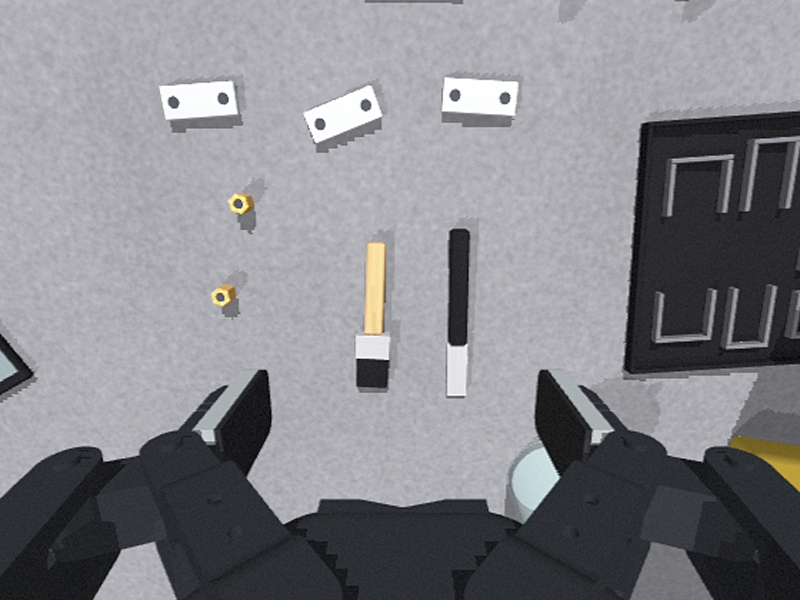

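The wrist view shows the brackets by their hole pairs: (174,102)/(223,98), (320,124)/(366,105) and (455,95)/(505,98). The standoffs are at (239,203) and (221,297). The brush runs (376,242)–(372,388), the spatula (459,229)–(456,397).

Run:
```python
from h import *
n=np.load('pics/w3.png.npz'); S=.7
for k,a in dict(spH=(459,230,14),spJ=(457,345,14),spT=(456,397,5),brH=(376,243,14),brT=(372,361,14),brE=(372,388,0),A1=(174,102,8),A2=(223,98.5,8),B1=(320,124,8),B2=(366,105,8),C1=(455,95,8),C2=(505,98,8),s2=(239,203,16),s1=(221,297,16),tray=(641,122,12),trayB=(626,374,12),brbayT=(667,159,12),brbayTR=(733,156,12),brbayB=(653,342,12)).items(): print(k,p2w(n,(a[0]*S,a[1]*S),a[2]).round(1))
print(ctrl.sense()['eef_pos'],ctrl.sense()['time_s'])
im=cv2.imread('pics/raw_top0.png') if 0 else cv2.imread('pics/top0.png')[170:300,100:230]
cv2.imwrite('pics/top0c.png',cv2.resize(im,None,fx=4.5,fy=4.5,interpolation=cv2.INTER_CUBIC))
```

```text
spH [ 534.7 -191.1   14. ]
spJ [ 633.7 -189.1   14. ]
spT [ 688.3 -187.     5. ]
brH [ 545.4 -258.    14. ]
brT [ 648.8 -262.9   14. ]
brE [ 681.9 -264.3    0. ]
A1 [ 439.3 -410.2    8. ]
A2 [ 436.8 -372.8    8. ]
B1 [ 454.7 -300.1    8. ]
B2 [ 441.  -264.5    8. ]
C1 [ 433.9 -197.1    8. ]
C2 [ 435.8 -159.1    8. ]
s2 [ 513.8 -365.3   16. ]
s1 [ 590.6 -387.7   16. ]
tray [453.  -55.5  12. ]
trayB [661.6 -38.1  12. ]
brbayT [479.7 -31.4  12. ]
brbayTR [477.4  19.4  12. ]
brbayB [631.3 -18.8  12. ]
[ 560.88468383 -237.2487372   231.6034824 ] 3.05
```

View pics/top0c.png

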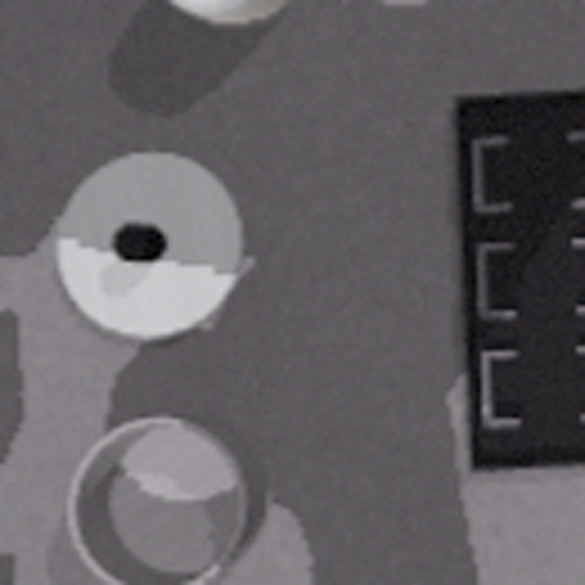

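Wrist and top views differ by about 5 mm in y, so I'll approach the spatula, settle, and measure again from close up.

```bash
cat >> h.py <<'E'
def rect(out,z,x0,x1,y0,y1,mm=0.5):
    """warp saved picture onto plane z: raster rows=x, cols=y (mm per px)"""
    n=np.load('pics/'+out+'.npz'); im=cv2.imread('pics/raw_'+out)
    w=np.array([(x0,y0),(x1,y0),(x1,y1),(x0,y1)],float); src=np.float32([w2p(n,(a,b,z)) for a,b in w])
    H=int((x1-x0)/mm);W=int((y1-y0)/mm); dst=np.float32([(0,0),(0,H),(W,H),(W,0)])
    return cv2.warpPerspective(im,cv2.getPerspectiveTransform(src,dst),(W,H),flags=cv2.INTER_CUBIC)
def blobs(mask,x0,y0,mm=0.5,amin=100):
    cs,_=cv2.findContours(mask.astype(np.uint8),cv2.RETR_EXTERNAL,cv2.CHAIN_APPROX_NONE); r=[]
    for c in cs:
        if cv2.contourArea(c)*mm*mm<amin: continue
        (u,v),(a,b),_=cv2.minAreaRect(c); bx=cv2.boxPoints(cv2.minAreaRect(c))*mm
        e=max((bx[1]-bx[0],bx[2]-bx[1]),key=np.linalg.norm); yaw=np.degrees(np.arctan2(e[0],e[1]))  # e=(dy,dx)
        r.append(dict(x=round(x0+v*mm,1),y=round(y0+u*mm,1),L=round(max(a,b)*mm,1),W=round(min(a,b)*mm,1),yaw=round((yaw+90)%180-90,1)))
    return r
def yawfix(): pass
E
python3 - <<'E'
from h import *
im=rect('w2.png',12,420,690,-80,190).max(2); print('tray w2',blobs(im<95,420,-80,amin=3000))
im=rect('w3.png',14,500,720,-300,-150).max(2); print('spat w3',blobs(im<75,500,-300,amin=100))
im=rect('w3.png',8,400,480,-450,-120).max(2); print('brk w3',blobs(im>215,400,-450,amin=400))
plan((601,-190,130,181.3,1))
E
```

```text
tray w2 [{'x': 571.0, 'y': 72.5, 'L': 253.1, 'W': 224.1, 'yaw': np.float32(4.1)}]
spat w3 [{'x': 660.2, 'y': -263.2, 'L': 28.1, 'W': 26.9, 'yaw': np.float32(86.7)}, {'x': 583.3, 'y': -190.2, 'L': 99.7, 'W': 16.3, 'yaw': np.float32(1.2)}]
brk w3 [{'x': 447.3, 'y': -283.0, 'L': 56.1, 'W': 23.7, 'yaw': np.float32(-69.1)}, {'x': 437.6, 'y': -392.0, 'L': 55.7, 'W': 23.4, 'yaw': np.float32(-85.9)}, {'x': 434.5, 'y': -178.7, 'L': 55.9, 'W': 23.6, 'yaw': np.float32(87.2)}]
CALL
 [-0.11, 0.13, 0.28] -0.01 1
 [-0.11, 0.13, 0.28] -0.01 1
 [-0.118, 0.131, 0.287] -0.007 1
end [ 601.  -189.9  130. ] -178.7 now [ 560.9 -237.2  231.6] 3.05
```

Call:
arm_command:
  increments:
    - {"offset":[-0.1,0.13,0.28],"dr":[0,0,-0.01],"hand":0.3}
    - {"offset":[-0.1,0.13,0.28],"dr":[0,0,-0.01],"hand":0.3}
    - {"offset":[-0.11,0.13,0.28],"dr":[0,0,-0.01],"hand":0.3}
    - {"offset":[0,0,0],"dr":[0,0,0],"hand":0.3}
    - {"offset":[0,0,0],"dr":[0,0,0],"hand":0.3}
    - {"offset":[0,0,0],"dr":[0,0,0],"hand":0.3}
    - {"offset":[0,0,0],"dr":[0,0,0],"hand":0.3}

```text
time_s: 3.75
eef_pos: [597.7, -192.9, 132.3]
ee_rot: [0.001, -0.011, 1.0, -0.001]
force: [0.1, 0.9, 0.5]
grip_width: 0.65
grip_force: 0.0
```

Run:
```python
from h import *
snap('wrist','w4.png')
im=rect('w4.png',14,520,650,-240,-150).max(2); print('spat',blobs(im<75,520,-240,amin=100))
im=rect('w4.png',14,520,650,-240,-150).max(2); cv2.imwrite('pics/r4.png',im)
print(ctrl.sense()['grip_width'])
plan((598.3,-189.9,40,181.2,0.3),(598.3,-189.9,4,181.2,.3),step=40)
```

```text
spat [{'x': 583.8, 'y': -189.3, 'L': 98.5, 'W': 15.4, 'yaw': np.float32(1.1)}]
0.6519574372597805
CALL
 [0.0, 0.01, 0.26] 0.0 0.3
 [0.0, 0.01, 0.25] 0.0 0.3
 [-0.007, 0.005, 0.257] 0.001 0.3
 [0.0, 0.0, 0.3] 0.0 0.3
end [ 598.3 -189.9    4. ] -178.8 now [ 597.6 -192.9  132. ] 3.8
```

Call:
arm_command:
  increments:
    - {"offset":[0,0.01,0.26],"dr":[0,0,0],"hand":0.3}
    - {"offset":[0,0.01,0.26],"dr":[0,0,0],"hand":0.3}
    - {"offset":[-0.01,0.005,0.24],"dr":[0,0,0],"hand":0.3}
    - {"offset":[0,0,0],"dr":[0,0,0],"hand":0.3}
    - {"offset":[0,0,0],"dr":[0,0,0],"hand":0.3}
    - {"offset":[0,0,0],"dr":[0,0,0],"hand":0.3}

```text
time_s: 4.4
eef_pos: [599.4, -189.9, 41.6]
ee_rot: [0.002, -0.011, 1.0, -0.001]
force: [0.1, -0.2, 0.5]
grip_width: 0.649
grip_force: 0.0
```

Call:
arm_command:
  increments:
    - {"offset":[0,0,0.16],"dr":[0,0,0],"hand":0.3}
    - {"offset":[0,0,0.15],"dr":[0,0,0],"hand":0.3}
    - {"offset":[0,0,0],"dr":[0,0,0],"hand":0.3}
    - {"offset":[0,0,0],"dr":[0,0,0],"hand":-1}
    - {"offset":[0,0,0],"dr":[0,0,0],"hand":-1}
    - {"offset":[0,0,0],"dr":[0,0,0],"hand":-1}
    - {"offset":[0,0,0],"dr":[0,0,0],"hand":-1}
    - {"offset":[0,0,0],"dr":[0,0,0],"hand":-1}
  grip_force: 60

```text
time_s: 5.2
eef_pos: [599.3, -189.6, 3.8]
ee_rot: [0.001, -0.011, 1.0, -0.001]
force: [-1.8, 0.5, 5.9]
grip_width: 0.168
grip_force: 60.0
```

Call:
arm_command:
  increments:
    - {"offset":[0,0,0],"dr":[0,0,0],"hand":-1}
    - {"offset":[0,0,0],"dr":[0,0,0],"hand":-1}
    - {"offset":[0,0,-0.1],"dr":[0,0,0],"hand":-1}
    - {"offset":[0,0,-0.3],"dr":[0,0,0],"hand":-1}
    - {"offset":[0,0,-0.2],"dr":[0,0,0],"hand":-1}
    - {"offset":[0,0,0],"dr":[0,0,0],"hand":-1}
    - {"offset":[0,0,0],"dr":[0,0,0],"hand":-1}

```text
time_s: 5.9
eef_pos: [598.5, -189.1, 74.6]
ee_rot: [0.0, -0.011, 1.0, -0.0]
force: [-0.7, 0.5, -1.0]
grip_width: 0.162
grip_force: 59.2
```

Run:
```python
from h import *
s=ctrl.sense(); print(s['grip_width'],s['grip_force'],s['force'],s['eef_pos'])
plan((548,20,115,184,-1))
```

```text
0.16218611105884195 59.22223091125488 [-0.67710216  0.49023773 -0.97876085] [ 598.49217065 -189.14514905   74.590524  ]
CALL
 [0.08, 0.35, -0.07] -0.01 -1
 [0.07, 0.35, -0.06] -0.01 -1
 [0.07, 0.35, -0.07] -0.02 -1
 [0.07, 0.36, -0.07] -0.01 -1
 [0.058, 0.349, -0.067] -0.01 -1
end [548.  20. 115.] -176.0 now [ 598.5 -189.1   74.6] 5.9
```

Call:
arm_command:
  increments:
    - {"offset":[0.07,0.35,-0.07],"dr":[0,0,-0.01],"hand":-1}
    - {"offset":[0.07,0.35,-0.07],"dr":[0,0,-0.01],"hand":-1}
    - {"offset":[0.07,0.35,-0.07],"dr":[0,0,-0.02],"hand":-1}
    - {"offset":[0.07,0.35,-0.07],"dr":[0,0,-0.01],"hand":-1}
    - {"offset":[0.07,0.35,-0.06],"dr":[0,0,-0.01],"hand":-1}
    - {"offset":[0.05,0.3,0],"dr":[0,0,0],"hand":-1}
    - {"offset":[0,0,0],"dr":[0,0,0],"hand":-1}
    - {"offset":[0,0,0],"dr":[0,0,0],"hand":-1}

```text
time_s: 6.7
eef_pos: [538.8, 54.8, 114.1]
ee_rot: [-0.001, -0.036, 0.999, 0.0]
force: [0.4, -0.1, -0.8]
grip_width: 0.165
grip_force: 59.2
```

Call:
arm_command:
  increments:
    - {"offset":[0,0,0],"dr":[0,0,0],"hand":-1}
    - {"offset":[0,0,0],"dr":[0,0,0],"hand":-1}

```text
time_s: 6.9
eef_pos: [539.4, 53.3, 114.4]
ee_rot: [-0.0, -0.034, 0.999, 0.0]
force: [-0.3, 0.4, -1.3]
grip_width: 0.164
grip_force: 59.2
```

```bash
cat >> h.py <<'E'
BAYS=[(0,-66,146,40,64),(0,-10,166,28,64),(-60,64,34,66,34),(0,64,34,66,34),(60,64,34,66,34)]
def tray(out,yaws=np.arange(2.5,5.6,.25),z=12,x0=430,x1=670,y0=-70,y1=190):
    g=rect(out,z,x0,x1,y0,y1,1.0).max(2); g=np.clip(g.astype(np.float32),30,170); best=(-1,)
    g=cv2.resize(g,None,fx=2,fy=2)
    for yw in yaws:
        for_t=np.full((480,480),0,np.uint8); m=np.zeros((480,480),np.uint8)
        def poly(im,cx,cy,a,b,v):
            c,s=np.cos(np.radians(yw)),np.sin(np.radians(yw)); q=np.array([(-a,-b),(a,-b),(a,b),(-a,b)])/2+(cx,cy)
            w=q@np.array([[c,s],[-s,c]]); cv2.fillPoly(im,[np.int32(np.round(w[:,::-1]*2+240))],v)
        for cx,cy,a,b,gp in BAYS:
            poly(for_t,cx,cy,a+8,b+8,200); poly(for_t,cx,cy,a,b,0)
            poly(for_t,cx,cy,*((gp,b+10) if a>b else (a+10,gp)),0); poly(m,cx,cy,a+16,b+16,1)
        k=slice(36,444); T=for_t[k,k].astype(np.float32); M=m[k,k].astype(np.float32)
        r=cv2.matchTemplate(g,T,cv2.TM_CCOEFF_NORMED,mask=M); r[~np.isfinite(r)]=-1
        _,v,_,(u,w_)=cv2.minMaxLoc(r)
        if v>best[0]: best=(round(v,3),x0+(w_+204)/2,y0+(u+204)/2,yw)
    return best
E
python3 - <<'E'
from h import *
snap('wrist','w5.png',800/560); print(tray('w2.png'),tray('w5.png'),ctrl.sense()['eef_pos'],ctrl.sense()['grip_width'])
E
```

```text
(0.867, 549.0, 68.0, np.float64(4.0)) (0.635, 549.5, 68.0, np.float64(4.75)) [539.45349035  53.40061082 114.55864448] 0.16690344959024112
```

View pics/w5.png

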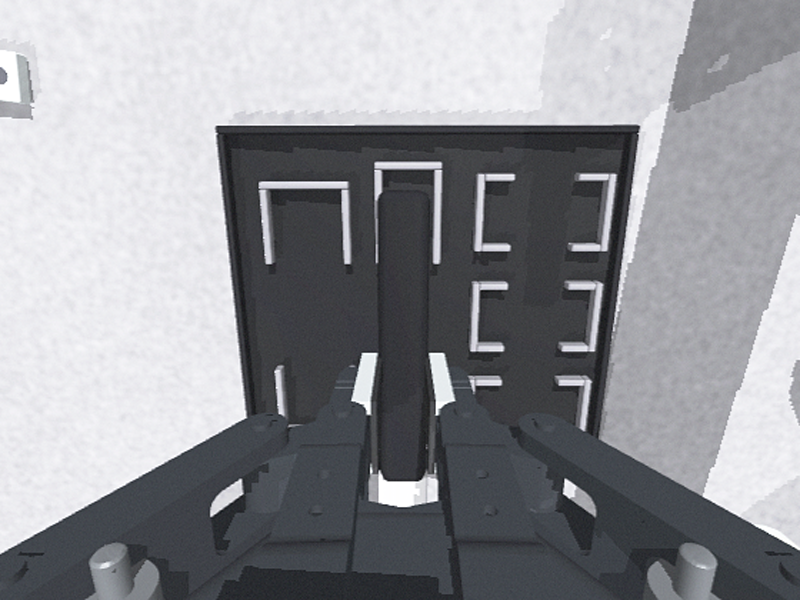

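The tray fit gives centre (549.2, 68.0) and yaw 4.0°. The picture shows the spatula held straight, with its handle over the spatula bay around (405,330).

Run:
```python
from h import *
n=np.load('pics/w5.png.npz'); S=.7
for a in ((375,163),(442,163),(260,183),(349,183),(615,175),(606,250)): print(p2w(n,(a[0]*S,a[1]*S),12).round(1))
plan((540.4,57.3,35,184,-1),step=30)
```

```text
[465.6  34.3  12. ]
[463.2  69.5  12. ]
[480.1 -26.2  12. ]
[476.8  21.1  12. ]
[462.9 161.5  12. ]
[502.8 164.4  12. ]
CALL
 [0.0, 0.01, 0.22] 0.0 -1
 [-0.01, 0.01, 0.22] 0.0 -1
 [0.0, 0.012, 0.223] -0.002 -1
end [540.4  57.3  35. ] -176.0 now [539.5  53.4 114.6] 6.95
```

Call:
arm_command:
  increments:
    - {"offset":[0,0.01,0.22],"dr":[0,0,0],"hand":-1}
    - {"offset":[-0.01,0.01,0.22],"dr":[0,0,0],"hand":-1}
    - {"offset":[0,0.01,0.22],"dr":[0,0,0],"hand":-1}
    - {"offset":[0,0,0],"dr":[0,0,0],"hand":-1}
    - {"offset":[0,0,0],"dr":[0,0,0],"hand":-1}
    - {"offset":[0,0,0],"dr":[0,0,0],"hand":-1}

```text
time_s: 7.55
eef_pos: [541.2, 57.7, 37.1]
ee_rot: [0.001, -0.035, 0.999, -0.0]
force: [0.7, 0.2, -0.1]
grip_width: 0.164
grip_force: 59.2
```

Call:
arm_command:
  increments:
    - {"offset":[0,0,0.12],"dr":[0,0,0],"hand":-1}
    - {"offset":[0,0,0.115],"dr":[0,0,0],"hand":-1}
    - {"offset":[0,0,0],"dr":[0,0,0],"hand":-1}
    - {"offset":[0,0,0],"dr":[0,0,0],"hand":-0.35}
    - {"offset":[0,0,0],"dr":[0,0,0],"hand":-0.35}
    - {"offset":[0,0,0],"dr":[0,0,0],"hand":-0.35}
    - {"offset":[0,0,-0.15],"dr":[0,0,0],"hand":-0.35}
    - {"offset":[0,0,-0.3],"dr":[0,0,0],"hand":-0.35}

```text
time_s: 8.35
eef_pos: [538.8, 58.1, 60.3]
ee_rot: [-0.002, -0.035, 0.999, 0.0]
force: [-0.1, -0.2, 0.8]
grip_width: 0.328
grip_force: 0.0
```

Call:
arm_command:
  increments:
    - {"offset":[0,0,-0.35],"dr":[0,0,0],"hand":0.3}
    - {"offset":[0,0,0],"dr":[0,0,0],"hand":0.3}
    - {"offset":[0,0,0],"dr":[0,0,0],"hand":0.3}

```text
time_s: 8.65
eef_pos: [540.5, 58.0, 104.2]
ee_rot: [0.001, -0.035, 0.999, -0.0]
force: [-0.3, -0.8, -0.8]
grip_width: 0.647
grip_force: 0.0
```

Run:
```python
from h import *
snap('wrist','w6.png',800/560)
im=rect('w6.png',18,440,640,30,90).max(2); cv2.imwrite('pics/r6.png',np.vstack([cv2.resize(im,None,fx=2,fy=1.4)]))
plan((602,-260,130,177,.3))
```

```text
CALL
 [-0.04, -0.34, -0.03] 0.02 0.3
 [-0.05, -0.33, -0.03] 0.02 0.3
 [-0.05, -0.33, -0.02] 0.02 0.3
 [-0.06, -0.34, -0.03] 0.02 0.3
 [-0.06, -0.33, -0.03] 0.02 0.3
 [-0.07, -0.33, -0.03] 0.02 0.3
 [-0.07, -0.33, -0.03] 0.02 0.3
 [-0.077, -0.326, -0.024] 0.016 0.3
end [ 601.9 -259.9  130. ] -183.0 now [539.9  58.1 103.1] 8.7
```

View pics/w6.png

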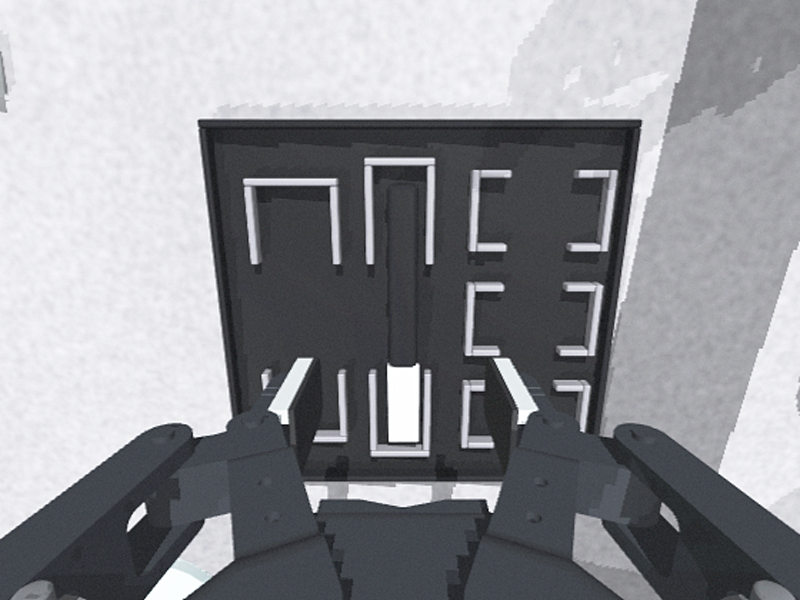

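The picture shows the spatula seated in its bay, with the handle top at (402,185) and the blade end at (404,443), both inside the walls. Next is the brush.

Call:
arm_command:
  increments:
    - {"offset":[-0.04,-0.34,-0.03],"dr":[0,0,0.02],"hand":0.3}
    - {"offset":[-0.05,-0.33,-0.03],"dr":[0,0,0.02],"hand":0.3}
    - {"offset":[-0.05,-0.33,-0.02],"dr":[0,0,0.02],"hand":0.3}
    - {"offset":[-0.06,-0.34,-0.03],"dr":[0,0,0.02],"hand":0.3}
    - {"offset":[-0.06,-0.33,-0.03],"dr":[0,0,0.02],"hand":0.3}
    - {"offset":[-0.07,-0.33,-0.03],"dr":[0,0,0.02],"hand":0.3}
    - {"offset":[-0.07,-0.33,-0.03],"dr":[0,0,0.02],"hand":0.3}
    - {"offset":[-0.08,-0.33,-0.02],"dr":[0,0,0.02],"hand":0.3}

```text
time_s: 9.5
eef_pos: [602.2, -261.9, 128.3]
ee_rot: [-0.001, 0.028, 1.0, 0.001]
force: [0.5, 0.6, 0.2]
grip_width: 0.653
grip_force: 0.0
```

Call:
arm_command:
  increments:
    - {"offset":[0,0,0],"dr":[0,0,0],"hand":0.3}
    - {"offset":[0,0,0],"dr":[0,0,0],"hand":0.3}
    - {"offset":[0,0,0],"dr":[0,0,0],"hand":0.3}

```text
time_s: 9.8
eef_pos: [602.3, -259.3, 128.8]
ee_rot: [-0.001, 0.027, 1.0, 0.001]
force: [-0.5, 0.2, 0.1]
grip_width: 0.65
grip_force: 0.0
```

Run:
```python
from h import *
snap('wrist','w7.png',800/560)
r=rect('w7.png',14,500,720,-330,-200); h=cv2.cvtColor(r,cv2.COLOR_BGR2HSV)
print('wood',blobs((h[:,:,1]>60)&(h[:,:,0]<30),500,-330),'bris',blobs(r.max(2)<75,500,-330,amin=300))
s=ctrl.sense();print(s['eef_pos'],s['ee_rot'])
```

```text
wood [{'x': 584.3, 'y': -260.2, 'L': 79.1, 'W': 16.0, 'yaw': np.float32(-2.7)}] bris [{'x': 660.1, 'y': -263.6, 'L': 27.2, 'W': 26.6, 'yaw': np.float32(87.2)}, {'x': 682.2, 'y': -205.5, 'L': 72.5, 'W': 10.0, 'yaw': np.float32(0.0)}, {'x': 677.5, 'y': -322.6, 'L': 75.8, 'W': 16.3, 'yaw': np.float32(-3.1)}]
[ 602.49071612 -259.14997169  129.1993075 ] [-6.41965116e-04  2.72392561e-02  9.99628622e-01  4.77551852e-04]
```

Call:
arm_command:
  increments:
    - {"offset":[-0.015,-0.016,0.3],"dr":[0,0,0],"hand":0.3}
    - {"offset":[0,0,0.3],"dr":[0,0,0],"hand":0.3}
    - {"offset":[0,0,0.2],"dr":[0,0,0],"hand":0.3}
    - {"offset":[0,0,0],"dr":[0,0,0],"hand":0.3}
    - {"offset":[0,0,0.12],"dr":[0,0,0],"hand":0.3}
    - {"offset":[0,0,0.1],"dr":[0,0,0],"hand":0.3}
    - {"offset":[0,0,0],"dr":[0,0,0],"hand":0.3}
    - {"offset":[0,0,0],"dr":[0,0,0],"hand":0.3}

```text
time_s: 10.65
eef_pos: [604.5, -262.6, 7.9]
ee_rot: [0.0, 0.028, 1.0, -0.0]
force: [0.4, 0.1, 0.2]
grip_width: 0.649
grip_force: 0.0
```

Call:
arm_command:
  increments:
    - {"offset":[0,0,0.03],"dr":[0,0,0],"hand":0.3}
    - {"offset":[0,0,0],"dr":[0,0,0],"hand":-1}
    - {"offset":[0,0,0],"dr":[0,0,0],"hand":-1}
    - {"offset":[0,0,0],"dr":[0,0,0],"hand":-1}
    - {"offset":[0,0,0],"dr":[0,0,0],"hand":-1}
    - {"offset":[0,0,0],"dr":[0,0,0],"hand":-1}
    - {"offset":[0,0,0],"dr":[0,0,0],"hand":-1}

```text
time_s: 11.35
eef_pos: [604.6, -262.7, 4.4]
ee_rot: [0.0, 0.028, 1.0, -0.0]
force: [0.1, 0.9, 5.0]
grip_width: 0.161
grip_force: 60.6
```

Call:
arm_command:
  increments:
    - {"offset":[0,0,-0.1],"dr":[0,0,0],"hand":-1}
    - {"offset":[0,0,-0.3],"dr":[0,0,0],"hand":-1}
    - {"offset":[0,0,-0.2],"dr":[0,0,0],"hand":-1}
    - {"offset":[0,0,0],"dr":[0,0,0],"hand":-1}
    - {"offset":[0,0,0],"dr":[0,0,0],"hand":-1}

```text
time_s: 11.85
eef_pos: [604.2, -262.4, 76.1]
ee_rot: [0.0, 0.028, 1.0, -0.0]
force: [0.6, -0.5, 0.0]
grip_width: 0.17
grip_force: 59.9
```

Run:
```python
from h import *
s=ctrl.sense();R=rot().as_matrix();print(s['eef_pos'],s['grip_width'],np.degrees(np.arctan2(R[1,0],R[0,0])))
a=np.radians(4);c=np.array([549.2,68])+[[66*np.sin(a)],[-66*np.cos(a)]][0][0]*np.array([1,0])+np.array([0,-66*np.cos(a)]);print('bay',c, 'tcp',c-5*np.array([np.cos(a),np.sin(a)]))
t=c-5*np.array([np.cos(a),np.sin(a)])
plan((t[0],t[1],74,183.7,-1),(t[0],t[1],35,183.7,-1))
```

```text
[ 604.23621794 -262.39225386   76.14647179] 0.1701108962809875 176.8018805924577
bay [553.80392727   2.16077268] tcp [548.81610702   1.81199031]
CALL
 [0.1, 0.36, 0.0] -0.03 -1
 [0.09, 0.37, 0.01] -0.02 -1
 [0.08, 0.36, 0.0] -0.03 -1
 [0.07, 0.37, 0.0] -0.02 -1
 [0.07, 0.37, 0.0] -0.03 -1
 [0.062, 0.368, 0.008] -0.023 -1
 [0.0, 0.0, 0.325] 0.0 -1
end [548.8   1.8  35. ] 183.7 now [ 604.2 -262.4   76.1] 11.85
```

Call:
arm_command:
  increments:
    - {"offset":[0.1,0.36,0],"dr":[0,0,-0.03],"hand":-1}
    - {"offset":[0.09,0.37,0],"dr":[0,0,-0.02],"hand":-1}
    - {"offset":[0.08,0.36,0],"dr":[0,0,-0.03],"hand":-1}
    - {"offset":[0.07,0.37,0],"dr":[0,0,-0.02],"hand":-1}
    - {"offset":[0.07,0.37,0],"dr":[0,0,-0.03],"hand":-1}
    - {"offset":[0.06,0.37,0],"dr":[0,0,-0.02],"hand":-1}
    - {"offset":[0,0,0],"dr":[0,0,0],"hand":-1}
    - {"offset":[0,0,0],"dr":[0,0,0],"hand":-1}

```text
time_s: 12.65
eef_pos: [548.6, 2.6, 75.1]
ee_rot: [-0.001, -0.032, 0.999, 0.0]
force: [0.4, 0.1, -0.7]
grip_width: 0.163
grip_force: 60.0
```

Call:
arm_command:
  increments:
    - {"offset":[0,0,0.15],"dr":[0,0,0],"hand":-1}
    - {"offset":[0,0,0.15],"dr":[0,0,0],"hand":-1}
    - {"offset":[0,0,0],"dr":[0,0,0],"hand":-1}
    - {"offset":[0,0,0],"dr":[0,0,0],"hand":-1}

```text
time_s: 13.05
eef_pos: [549.3, 1.0, 39.8]
ee_rot: [-0.0, -0.03, 1.0, 0.0]
force: [0.1, -0.5, 0.1]
grip_width: 0.162
grip_force: 60.0
```

Call:
arm_command:
  increments:
    - {"offset":[0,0,0.13],"dr":[0,0,0],"hand":-1}
    - {"offset":[0,0,0.13],"dr":[0,0,0],"hand":-1}
    - {"offset":[0,0,0],"dr":[0,0,0],"hand":-1}
    - {"offset":[0,0,0],"dr":[0,0,0],"hand":-0.35}
    - {"offset":[0,0,0],"dr":[0,0,0],"hand":-0.35}
    - {"offset":[0,0,0],"dr":[0,0,0],"hand":-0.35}
    - {"offset":[0,0,-0.15],"dr":[0,0,0],"hand":-0.35}
    - {"offset":[0,0,-0.3],"dr":[0,0,0],"hand":-0.35}

```text
time_s: 13.85
eef_pos: [547.9, 2.1, 61.8]
ee_rot: [-0.002, -0.031, 1.0, 0.001]
force: [0.7, 0.7, 0.9]
grip_width: 0.324
grip_force: 0.0
```

Call:
arm_command:
  increments:
    - {"offset":[0,0,-0.35],"dr":[0,0,0],"hand":0.3}
    - {"offset":[0,0,-0.2],"dr":[0,0,0],"hand":0.3}
    - {"offset":[0,0,0],"dr":[0,0,0],"hand":0.3}
    - {"offset":[0,0,0],"dr":[0,0,0],"hand":0.3}

```text
time_s: 14.25
eef_pos: [549.1, 2.0, 128.9]
ee_rot: [0.0, -0.031, 1.0, -0.0]
force: [0.4, 0.0, 0.1]
grip_width: 0.65
grip_force: 0.0
```

Run:
```python
from h import *
snap('wrist','w8.png',1)
a=rect('w8.png',14,440,660,-60,180,1); cv2.imwrite('pics/r8.png',cv2.resize(a,None,fx=2.4,fy=2.4))
plan((437,-180,140,87,.3))
```

```text
CALL
 [0.08, -0.11, -0.01] 0.17 0.3
 [0.06, -0.12, -0.01] 0.16 0.3
 [0.05, -0.13, 0.0] 0.17 0.3
 [0.03, -0.14, -0.01] 0.16 0.3
 [0.01, -0.13, -0.01] 0.17 0.3
 [0.0, -0.14, -0.01] 0.16 0.3
 [-0.03, -0.13, 0.0] 0.17 0.3
 [-0.04, -0.13, -0.01] 0.16 0.3
CALL
 [-0.05, -0.13, -0.01] 0.17 0.3
 [-0.08, -0.11, -0.01] 0.16 0.3
 [-0.08, -0.11, 0.0] 0.17 0.3
 [-0.1, -0.09, -0.01] 0.16 0.3
 [-0.115, -0.085, -0.009] 0.166 0.3
end [ 437.  -180.   139.9] -273.0 now [548.7   2.  128.1] 14.3
```

View pics/r8.png

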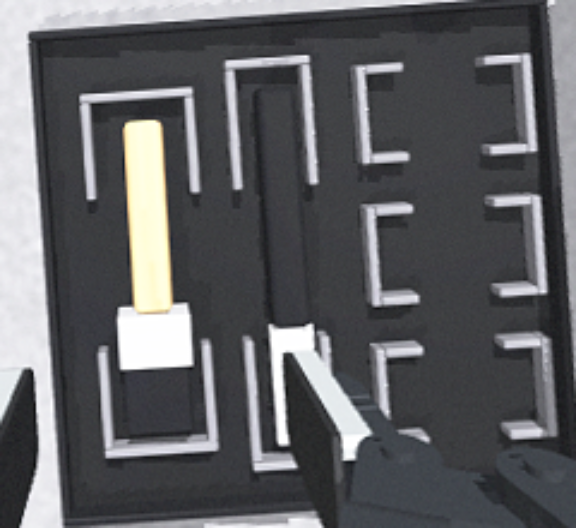

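The rectified view shows the brush inside the brush bay, running (145,122)–(155,435), and the spatula still seated. On to the first bracket.

Call:
arm_command:
  increments:
    - {"offset":[0.08,-0.11,-0.01],"dr":[0,0,0.17],"hand":0.3}
    - {"offset":[0.06,-0.12,-0.01],"dr":[0,0,0.16],"hand":0.3}
    - {"offset":[0.05,-0.13,0],"dr":[0,0,0.17],"hand":0.3}
    - {"offset":[0.03,-0.14,-0.01],"dr":[0,0,0.16],"hand":0.3}
    - {"offset":[0.01,-0.13,-0.01],"dr":[0,0,0.17],"hand":0.3}
    - {"offset":[0,-0.14,-0.01],"dr":[0,0,0.16],"hand":0.3}
    - {"offset":[-0.03,-0.13,0],"dr":[0,0,0.17],"hand":0.3}
    - {"offset":[-0.04,-0.13,-0.01],"dr":[0,0,0.16],"hand":0.3}

```text
time_s: 15.1
eef_pos: [480.1, -110.3, 134.6]
ee_rot: [-0.001, 0.471, 0.882, -0.0]
force: [0.4, -1.1, 0.1]
grip_width: 0.65
grip_force: 0.0
```

Call:
arm_command:
  increments:
    - {"offset":[-0.05,-0.13,-0.01],"dr":[0,0,0.17],"hand":0.3}
    - {"offset":[-0.08,-0.11,-0.01],"dr":[0,0,0.16],"hand":0.3}
    - {"offset":[-0.08,-0.11,0],"dr":[0,0,0.17],"hand":0.3}
    - {"offset":[-0.1,-0.09,-0.01],"dr":[0,0,0.16],"hand":0.3}
    - {"offset":[-0.115,-0.085,-0.01],"dr":[0,0,0.166],"hand":0.3}
    - {"offset":[0,0,0],"dr":[0,0,0],"hand":0.3}
    - {"offset":[0,0,0],"dr":[0,0,0],"hand":0.3}
    - {"offset":[0,0,0],"dr":[0,0,0],"hand":0.3}

```text
time_s: 15.9
eef_pos: [437.5, -179.4, 140.2]
ee_rot: [-0.001, 0.725, 0.689, -0.0]
force: [0.4, -0.6, -0.1]
grip_width: 0.649
grip_force: 0.0
```

```bash
cat >> h.py <<'E'
def brk(out,x0=390,x1=500,y0=-450,y1=-120):
    snap('wrist',out)
    g=rect(out,8,x0,x1,y0,y1).max(2); s=ctrl.sense(); R=rot().as_matrix()
    print([b for b in blobs(g>225,x0,y0,amin=600)], 'eef',s['eef_pos'].round(1),np.degrees(np.arctan2(R[1,0],R[0,0])).round(1),s['time_s'],s['grip_width'])
E
python3 - <<'E'
from h import *
brk('w9.png')
E
```

```text
[{'x': 447.3, 'y': -282.4, 'L': 56.2, 'W': 24.1, 'yaw': np.float32(-68.7)}, {'x': 434.4, 'y': -178.4, 'L': 55.4, 'W': 23.9, 'yaw': np.float32(87.2)}] eef [ 437.6 -179.5  140.3] 87.1 15.95 0.6483719342654071
```

Call:
arm_command:
  increments:
    - {"offset":[0.01,-0.027,0.3],"dr":[0,0,0],"hand":0.3}
    - {"offset":[0,0,0.3],"dr":[0,0,0],"hand":0.3}
    - {"offset":[0,0,0.25],"dr":[0,0,0],"hand":0.3}
    - {"offset":[0,0,0],"dr":[0,0,0],"hand":0.3}
    - {"offset":[0,0,0.15],"dr":[0,0,0],"hand":0.3}
    - {"offset":[0,0,0.1],"dr":[0,0,0],"hand":0.3}
    - {"offset":[0,0,0],"dr":[0,0,0],"hand":0.3}
    - {"offset":[0,0,0],"dr":[0,0,0],"hand":0.3}

```text
time_s: 16.75
eef_pos: [434.6, -178.9, 9.5]
ee_rot: [0.0, 0.725, 0.688, 0.0]
force: [0.3, -0.6, 0.9]
grip_width: 0.647
grip_force: 0.0
```

Call:
arm_command:
  increments:
    - {"offset":[0,0,0.055],"dr":[0,0,0],"hand":0.3}
    - {"offset":[0,0,0],"dr":[0,0,0],"hand":-1}
    - {"offset":[0,0,0],"dr":[0,0,0],"hand":-1}
    - {"offset":[0,0,0],"dr":[0,0,0],"hand":-1}
    - {"offset":[0,0,0],"dr":[0,0,0],"hand":-1}
    - {"offset":[0,0,0],"dr":[0,0,0],"hand":-1}
    - {"offset":[0,0,0],"dr":[0,0,0],"hand":-1}

```text
time_s: 17.45
eef_pos: [434.4, -178.8, 2.6]
ee_rot: [0.0, 0.725, 0.688, 0.0]
force: [-1.5, -0.0, 5.0]
grip_width: 0.255
grip_force: 59.1
```

Call:
arm_command:
  increments:
    - {"offset":[0,0,-0.1],"dr":[0,0,0],"hand":-1}
    - {"offset":[0,0,-0.3],"dr":[0,0,0],"hand":-1}
    - {"offset":[0,0,-0.2],"dr":[0,0,0],"hand":-1}
    - {"offset":[0,0,0],"dr":[0,0,0],"hand":-1}
    - {"offset":[0,0,0],"dr":[0,0,0],"hand":-1}

```text
time_s: 17.95
eef_pos: [434.3, -178.8, 74.5]
ee_rot: [0.0, 0.726, 0.688, 0.0]
force: [0.2, 0.1, -0.4]
grip_width: 0.256
grip_force: 58.9
```

```bash
cat >> h.py <<'E'
def bay(dx,dy,tx=549.2,ty=68.,yw=4.):
    a=np.radians(yw); return np.array([tx+dx*np.cos(a)-dy*np.sin(a),ty+dx*np.sin(a)+dy*np.cos(a)])
E
python3 - <<'E'
from h import *
for d in(-60,0,60): print(bay(d,64))
s=ctrl.sense();print(s['grip_width'],s['grip_force'],s['eef_pos'])
x,y=bay(60,64); plan((x,y,80,94,-1))
E
```

```text
[484.88174266 127.65871079]
[544.73558568 131.84409922]
[604.5894287  136.02948764]
0.2558504791124565 58.94141972064972 [ 434.27276451 -178.77491159   74.48486024]
CALL
 [0.34, 0.16, -0.01] -0.02 -1
 [0.33, 0.16, 0.0] -0.02 -1
 [0.33, 0.18, -0.01] -0.02 -1
 [0.33, 0.17, 0.0] -0.02 -1
 [0.33, 0.18, -0.01] -0.02 -1
 [0.32, 0.19, 0.0] -0.02 -1
 [0.32, 0.19, -0.01] -0.02 -1
 [0.318, 0.194, -0.006] -0.016 -1
end [604.6 136.   80. ] 94.0 now [ 434.3 -178.8   74.5] 17.95
```

Call:
arm_command:
  increments:
    - {"offset":[0.34,0.16,-0.01],"dr":[0,0,-0.02],"hand":-1}
    - {"offset":[0.33,0.16,0],"dr":[0,0,-0.02],"hand":-1}
    - {"offset":[0.33,0.18,-0.01],"dr":[0,0,-0.02],"hand":-1}
    - {"offset":[0.33,0.17,0],"dr":[0,0,-0.02],"hand":-1}
    - {"offset":[0.33,0.18,-0.01],"dr":[0,0,-0.02],"hand":-1}
    - {"offset":[0.32,0.19,0],"dr":[0,0,-0.02],"hand":-1}
    - {"offset":[0.32,0.19,-0.01],"dr":[0,0,-0.02],"hand":-1}
    - {"offset":[0.32,0.19,0],"dr":[0,0,-0.015],"hand":-1}

```text
time_s: 18.75
eef_pos: [604.0, 138.0, 77.6]
ee_rot: [-0.001, 0.682, 0.731, -0.001]
force: [0.9, -1.1, -0.0]
grip_width: 0.255
grip_force: 59.0
```

Call:
arm_command:
  increments:
    - {"offset":[0,0,0],"dr":[0,0,0],"hand":-1}
    - {"offset":[0,0,0],"dr":[0,0,0],"hand":-1}
    - {"offset":[0,0,0.15],"dr":[0,0,0],"hand":-1}
    - {"offset":[0,0,0.2],"dr":[0,0,0],"hand":-1}
    - {"offset":[0,0,0],"dr":[0,0,0],"hand":-1}
    - {"offset":[0,0,0],"dr":[0,0,0],"hand":-1}
    - {"offset":[0,0,0],"dr":[0,0,0],"hand":-1}

```text
time_s: 19.45
eef_pos: [604.5, 135.7, 38.1]
ee_rot: [0.001, 0.683, 0.731, 0.001]
force: [0.5, 0.2, 0.8]
grip_width: 0.255
grip_force: 59.0
```

Call:
arm_command:
  increments:
    - {"offset":[0,0,0.13],"dr":[0,0,0],"hand":-1}
    - {"offset":[0,0,0.125],"dr":[0,0,0],"hand":-1}
    - {"offset":[0,0,0],"dr":[0,0,0],"hand":-1}
    - {"offset":[0,0,0],"dr":[0,0,0],"hand":-0.15}
    - {"offset":[0,0,0],"dr":[0,0,0],"hand":-0.15}
    - {"offset":[0,0,0],"dr":[0,0,0],"hand":-0.15}
    - {"offset":[0,0,-0.15],"dr":[0,0,0],"hand":-0.15}
    - {"offset":[0,0,-0.3],"dr":[0,0,0],"hand":-0.15}

```text
time_s: 20.25
eef_pos: [602.4, 136.1, 58.4]
ee_rot: [-0.002, 0.682, 0.731, -0.002]
force: [-0.3, 0.0, 0.7]
grip_width: 0.425
grip_force: 0.0
```

Call:
arm_command:
  increments:
    - {"offset":[0,0,-0.35],"dr":[0,0,0],"hand":0.3}
    - {"offset":[0,0,-0.2],"dr":[0,0,0],"hand":0.3}
    - {"offset":[0,0,0],"dr":[0,0,0],"hand":0.3}
    - {"offset":[0,0,0],"dr":[0,0,0],"hand":0.3}

```text
time_s: 20.65
eef_pos: [603.8, 136.2, 126.0]
ee_rot: [-0.0, 0.682, 0.731, -0.0]
force: [0.3, -0.3, -0.9]
grip_width: 0.654
grip_force: 0.0
```

Run:
```python
from h import *
snap('wrist','w10.png'); im=rect('w10.png',12,580,630,95,175,.5).max(2); print('placed',blobs(im>205,580,95,amin=400),'bay3',bay(60,64))
cv2.imwrite('pics/r10.png',cv2.resize(rect('w10.png',12,440,660,-60,180,1),None,fx=2.4,fy=2.4))
plan((450,-282,140,111,.3))
```

```text
placed [{'x': 602.7, 'y': 136.9, 'L': 55.8, 'W': 24.2, 'yaw': np.float32(-85.9)}] bay3 [604.5894287  136.02948764]
CALL
 [-0.34, -0.15, -0.01] -0.04 0.3
 [-0.33, -0.16, -0.01] -0.04 0.3
 [-0.33, -0.18, -0.02] -0.03 0.3
 [-0.33, -0.18, -0.01] -0.04 0.3
 [-0.31, -0.19, -0.01] -0.04 0.3
 [-0.32, -0.2, -0.01] -0.04 0.3
 [-0.3, -0.21, -0.02] -0.04 0.3
 [-0.3, -0.22, -0.01] -0.03 0.3
CALL
 [-0.3, -0.22, -0.01] -0.04 0.3
 [-0.284, -0.239, -0.014] -0.039 0.3
end [ 450.1 -282.   140. ] 111.0 now [603.4 136.2 125.1] 20.7
```

Call:
arm_command:
  increments:
    - {"offset":[-0.34,-0.15,-0.01],"dr":[0,0,-0.04],"hand":0.3}
    - {"offset":[-0.33,-0.16,-0.01],"dr":[0,0,-0.04],"hand":0.3}
    - {"offset":[-0.33,-0.18,-0.02],"dr":[0,0,-0.03],"hand":0.3}
    - {"offset":[-0.33,-0.18,-0.01],"dr":[0,0,-0.04],"hand":0.3}
    - {"offset":[-0.31,-0.19,-0.01],"dr":[0,0,-0.04],"hand":0.3}
    - {"offset":[-0.32,-0.2,-0.01],"dr":[0,0,-0.04],"hand":0.3}
    - {"offset":[-0.3,-0.21,-0.02],"dr":[0,0,-0.04],"hand":0.3}
    - {"offset":[-0.3,-0.22,-0.01],"dr":[0,0,-0.03],"hand":0.3}

```text
time_s: 21.5
eef_pos: [479.5, -199.3, 137.1]
ee_rot: [-0.001, 0.591, 0.807, 0.0]
force: [0.9, -0.6, 0.6]
grip_width: 0.65
grip_force: 0.0
```

Call:
arm_command:
  increments:
    - {"offset":[-0.3,-0.22,-0.01],"dr":[0,0,-0.04],"hand":0.3}
    - {"offset":[-0.28,-0.24,-0.01],"dr":[0,0,-0.04],"hand":0.3}
    - {"offset":[0,0,0],"dr":[0,0,0],"hand":0.3}
    - {"offset":[0,0,0],"dr":[0,0,0],"hand":0.3}
    - {"offset":[0,0,0],"dr":[0,0,0],"hand":0.3}
    - {"offset":[0,0,0],"dr":[0,0,0],"hand":0.3}

```text
time_s: 22.1
eef_pos: [450.7, -280.4, 140.3]
ee_rot: [-0.0, 0.565, 0.825, 0.0]
force: [0.1, -0.3, 0.1]
grip_width: 0.652
grip_force: 0.0
```

Run:
```python
from h import *
brk('w11.png')
```

```text
[{'x': 447.1, 'y': -282.8, 'L': 55.9, 'W': 23.8, 'yaw': np.float32(-69.4)}, {'x': 438.7, 'y': -391.5, 'L': 55.9, 'W': 22.6, 'yaw': np.float32(-83.7)}] eef [ 450.7 -280.5  140.5] 111.1 22.15 0.6472436139055399
```

Call:
arm_command:
  increments:
    - {"offset":[-0.007,-0.035,0.3],"dr":[0,0,0],"hand":0.3}
    - {"offset":[0,0,0.3],"dr":[0,0,0],"hand":0.3}
    - {"offset":[0,0,0.25],"dr":[0,0,0],"hand":0.3}
    - {"offset":[0,0,0],"dr":[0,0,0],"hand":0.3}
    - {"offset":[0,0,0.15],"dr":[0,0,0],"hand":0.3}
    - {"offset":[0,0,0.1],"dr":[0,0,0],"hand":0.3}
    - {"offset":[0,0,0],"dr":[0,0,0],"hand":0.3}
    - {"offset":[0,0,0],"dr":[0,0,0],"hand":0.3}

```text
time_s: 22.95
eef_pos: [447.1, -284.0, 9.6]
ee_rot: [0.0, 0.566, 0.825, -0.0]
force: [-0.1, 0.3, -0.5]
grip_width: 0.647
grip_force: 0.0
```

Call:
arm_command:
  increments:
    - {"offset":[0.005,0,0.055],"dr":[0,0,0],"hand":0.3}
    - {"offset":[0,0,0],"dr":[0,0,0],"hand":-1}
    - {"offset":[0,0,0],"dr":[0,0,0],"hand":-1}
    - {"offset":[0,0,0],"dr":[0,0,0],"hand":-1}
    - {"offset":[0,0,0],"dr":[0,0,0],"hand":-1}
    - {"offset":[0,0,0],"dr":[0,0,0],"hand":-1}
    - {"offset":[0,0,0],"dr":[0,0,0],"hand":-1}

```text
time_s: 23.65
eef_pos: [446.7, -283.5, 2.6]
ee_rot: [0.0, 0.566, 0.824, -0.0]
force: [-1.9, 1.0, 5.7]
grip_width: 0.253
grip_force: 59.4
```

Call:
arm_command:
  increments:
    - {"offset":[0,0,-0.1],"dr":[0,0,0],"hand":-1}
    - {"offset":[0,0,-0.3],"dr":[0,0,0],"hand":-1}
    - {"offset":[0,0,-0.2],"dr":[0,0,0],"hand":-1}
    - {"offset":[0,0,0],"dr":[0,0,0],"hand":-1}
    - {"offset":[0,0,0],"dr":[0,0,0],"hand":-1}

```text
time_s: 24.15
eef_pos: [446.5, -283.3, 74.4]
ee_rot: [0.0, 0.566, 0.824, -0.0]
force: [-0.2, 0.8, -0.8]
grip_width: 0.254
grip_force: 58.9
```

Run:
```python
from h import *
s=ctrl.sense();print(s['grip_width'],s['grip_force'],s['eef_pos'])
x,y=bay(0,64); plan((x,y,80,94.2,-1))
```

```text
0.25385724443906477 58.9081209897995 [ 446.47477406 -283.29589927   74.38618383]
CALL
 [0.29, 0.2, 0.0] 0.04 -1
 [0.3, 0.19, -0.01] 0.03 -1
 [0.31, 0.19, 0.0] 0.04 -1
 [0.31, 0.17, -0.01] 0.04 -1
 [0.31, 0.17, 0.0] 0.04 -1
 [0.32, 0.15, -0.01] 0.03 -1
 [0.33, 0.15, 0.0] 0.04 -1
 [0.32, 0.14, -0.01] 0.04 -1
CALL
 [0.34, 0.12, 0.0] 0.04 -1
 [0.331, 0.118, -0.007] 0.035 -1
end [544.7 131.8  80. ] 94.2 now [ 446.5 -283.3   74.4] 24.15
```

Call:
arm_command:
  increments:
    - {"offset":[0.29,0.2,0],"dr":[0,0,0.04],"hand":-1}
    - {"offset":[0.3,0.19,-0.01],"dr":[0,0,0.03],"hand":-1}
    - {"offset":[0.31,0.19,0],"dr":[0,0,0.04],"hand":-1}
    - {"offset":[0.31,0.17,-0.01],"dr":[0,0,0.04],"hand":-1}
    - {"offset":[0.31,0.17,0],"dr":[0,0,0.04],"hand":-1}
    - {"offset":[0.32,0.15,-0.01],"dr":[0,0,0.03],"hand":-1}
    - {"offset":[0.33,0.15,0],"dr":[0,0,0.04],"hand":-1}
    - {"offset":[0.32,0.14,-0.01],"dr":[0,0,0.04],"hand":-1}

```text
time_s: 24.95
eef_pos: [525.1, 50.5, 77.6]
ee_rot: [-0.001, 0.659, 0.752, -0.001]
force: [-0.5, 0.4, 0.6]
grip_width: 0.253
grip_force: 58.9
```

Call:
arm_command:
  increments:
    - {"offset":[0.34,0.12,0],"dr":[0,0,0.04],"hand":-1}
    - {"offset":[0.33,0.12,-0.01],"dr":[0,0,0.035],"hand":-1}
    - {"offset":[0,0,0],"dr":[0,0,0],"hand":-1}
    - {"offset":[0,0,0.15],"dr":[0,0,0],"hand":-1}
    - {"offset":[0,0,0.2],"dr":[0,0,0],"hand":-1}
    - {"offset":[0,0,0],"dr":[0,0,0],"hand":-1}
    - {"offset":[0,0,0],"dr":[0,0,0],"hand":-1}
    - {"offset":[0,0,0],"dr":[0,0,0],"hand":-1}

```text
time_s: 25.75
eef_pos: [545.5, 131.4, 38.9]
ee_rot: [0.0, 0.681, 0.732, 0.0]
force: [0.1, 0.1, -0.4]
grip_width: 0.26
grip_force: 59.0
```

Call:
arm_command:
  increments:
    - {"offset":[0,-0.005,0.13],"dr":[0,0,0],"hand":-1}
    - {"offset":[0,0,0.13],"dr":[0,0,0],"hand":-1}
    - {"offset":[0,0,0],"dr":[0,0,0],"hand":-1}
    - {"offset":[0,0,0],"dr":[0,0,0],"hand":-0.15}
    - {"offset":[0,0,0],"dr":[0,0,0],"hand":-0.15}
    - {"offset":[0,0,0],"dr":[0,0,0],"hand":-0.15}
    - {"offset":[0,0,-0.15],"dr":[0,0,0],"hand":-0.15}
    - {"offset":[0,0,-0.3],"dr":[0,0,0],"hand":-0.15}

```text
time_s: 26.55
eef_pos: [543.1, 131.5, 60.0]
ee_rot: [-0.002, 0.681, 0.732, -0.002]
force: [0.5, 0.6, 0.0]
grip_width: 0.423
grip_force: 0.0
```

Call:
arm_command:
  increments:
    - {"offset":[0,0,-0.35],"dr":[0,0,0],"hand":0.3}
    - {"offset":[0,0,-0.2],"dr":[0,0,0],"hand":0.3}
    - {"offset":[0,0,0],"dr":[0,0,0],"hand":0.3}
    - {"offset":[0,0,0],"dr":[0,0,0],"hand":0.3}

```text
time_s: 26.95
eef_pos: [544.4, 131.7, 127.1]
ee_rot: [0.0, 0.681, 0.732, 0.0]
force: [-0.2, -0.8, 0.1]
grip_width: 0.652
grip_force: 0.0
```

Run:
```python
from h import *
snap('wrist','w12.png'); im=rect('w12.png',12,515,635,95,175,.5).max(2); print('placed',blobs(im>205,515,95,amin=400),'bay2',bay(0,64))
plan((439,-391,140,95,.3))
```

```text
placed [{'x': 602.0, 'y': 137.2, 'L': 55.9, 'W': 25.3, 'yaw': np.float32(-86.1)}, {'x': 543.6, 'y': 132.0, 'L': 56.0, 'W': 24.1, 'yaw': np.float32(-86.0)}] bay2 [544.73558568 131.84409922]
CALL
 [-0.36, -0.1, -0.01] 0.0 0.3
 [-0.35, -0.1, -0.01] 0.0 0.3
 [-0.36, -0.1, -0.01] 0.0 0.3
 [-0.36, -0.1, -0.01] -0.01 0.3
 [-0.35, -0.1, -0.01] 0.0 0.3
 [-0.36, -0.1, -0.01] 0.0 0.3
 [-0.35, -0.1, -0.01] 0.0 0.3
 [-0.36, -0.1, -0.01] 0.0 0.3
CALL
 [-0.36, -0.11, -0.01] 0.0 0.3
 [-0.35, -0.1, -0.01] -0.01 0.3
 [-0.36, -0.1, -0.01] 0.0 0.3
 [-0.352, -0.108, -0.005] 0.002 0.3
end [ 439. -391.  140.] 95.0 now [544.  131.6 126.2] 27.0
```

Call:
arm_command:
  increments:
    - {"offset":[-0.36,-0.1,-0.01],"dr":[0,0,0],"hand":0.3}
    - {"offset":[-0.35,-0.1,-0.01],"dr":[0,0,0],"hand":0.3}
    - {"offset":[-0.36,-0.1,-0.01],"dr":[0,0,0],"hand":0.3}
    - {"offset":[-0.36,-0.1,-0.01],"dr":[0,0,-0.01],"hand":0.3}
    - {"offset":[-0.35,-0.1,-0.01],"dr":[0,0,0],"hand":0.3}
    - {"offset":[-0.36,-0.1,-0.01],"dr":[0,0,0],"hand":0.3}
    - {"offset":[-0.35,-0.1,-0.01],"dr":[0,0,0],"hand":0.3}
    - {"offset":[-0.36,-0.1,-0.01],"dr":[0,0,0],"hand":0.3}

```text
time_s: 27.8
eef_pos: [473.9, -218.0, 135.3]
ee_rot: [-0.001, 0.678, 0.735, -0.0]
force: [0.8, 0.4, 0.2]
grip_width: 0.645
grip_force: 0.0
```

Call:
arm_command:
  increments:
    - {"offset":[-0.36,-0.11,-0.01],"dr":[0,0,0],"hand":0.3}
    - {"offset":[-0.35,-0.1,-0.01],"dr":[0,0,-0.01],"hand":0.3}
    - {"offset":[-0.36,-0.1,-0.01],"dr":[0,0,0],"hand":0.3}
    - {"offset":[-0.35,-0.11,0],"dr":[0,0,0],"hand":0.3}
    - {"offset":[0,0,0],"dr":[0,0,0],"hand":0.3}
    - {"offset":[0,0,0],"dr":[0,0,0],"hand":0.3}
    - {"offset":[0,0,0],"dr":[0,0,0],"hand":0.3}
    - {"offset":[0,0,0],"dr":[0,0,0],"hand":0.3}

```text
time_s: 28.6
eef_pos: [439.6, -389.6, 139.9]
ee_rot: [-0.0, 0.675, 0.738, 0.0]
force: [0.2, -0.1, 0.3]
grip_width: 0.653
grip_force: 0.0
```

Run:
```python
from h import *
brk('w13.png',y0=-480)
```

```text
[{'x': 437.3, 'y': -392.0, 'L': 55.4, 'W': 23.7, 'yaw': np.float32(-85.7)}] eef [ 439.6 -389.7  140.1] 95.2 28.65 0.6522025738247337
```

Call:
arm_command:
  increments:
    - {"offset":[-0.015,-0.021,0.3],"dr":[0,0,0.02],"hand":0.3}
    - {"offset":[0,0,0.3],"dr":[0,0,0],"hand":0.3}
    - {"offset":[0,0,0.25],"dr":[0,0,0],"hand":0.3}
    - {"offset":[0,0,0],"dr":[0,0,0],"hand":0.3}
    - {"offset":[0,0,0.15],"dr":[0,0,0],"hand":0.3}
    - {"offset":[0,0,0.1],"dr":[0,0,0],"hand":0.3}
    - {"offset":[0,0,0],"dr":[0,0,0],"hand":0.3}
    - {"offset":[0,0,0],"dr":[0,0,0],"hand":0.3}

```text
time_s: 29.45
eef_pos: [437.2, -393.0, 9.1]
ee_rot: [0.001, 0.681, 0.733, -0.0]
force: [-0.7, 0.2, 0.5]
grip_width: 0.648
grip_force: 0.0
```

Call:
arm_command:
  increments:
    - {"offset":[0.007,0,0.053],"dr":[0,0,0],"hand":0.3}
    - {"offset":[0,0,0],"dr":[0,0,0],"hand":-1}
    - {"offset":[0,0,0],"dr":[0,0,0],"hand":-1}
    - {"offset":[0,0,0],"dr":[0,0,0],"hand":-1}
    - {"offset":[0,0,0],"dr":[0,0,0],"hand":-1}
    - {"offset":[0,0,0],"dr":[0,0,0],"hand":-1}
    - {"offset":[0,0,0],"dr":[0,0,0],"hand":-1}

```text
time_s: 30.15
eef_pos: [436.9, -392.2, 2.3]
ee_rot: [0.0, 0.681, 0.732, -0.0]
force: [-0.3, 1.4, 5.2]
grip_width: 0.257
grip_force: 59.4
```

Call:
arm_command:
  increments:
    - {"offset":[0,0,-0.1],"dr":[0,0,0],"hand":-1}
    - {"offset":[0,0,-0.3],"dr":[0,0,0],"hand":-1}
    - {"offset":[0,0,-0.2],"dr":[0,0,0],"hand":-1}
    - {"offset":[0,0,0],"dr":[0,0,0],"hand":-1}
    - {"offset":[0,0,0],"dr":[0,0,0],"hand":-1}

```text
time_s: 30.65
eef_pos: [436.7, -391.9, 74.0]
ee_rot: [0.0, 0.681, 0.732, -0.0]
force: [-0.3, 0.2, -1.1]
grip_width: 0.254
grip_force: 58.9
```

Run:
```python
from h import *
s=ctrl.sense();print(s['grip_width'],s['grip_force'],s['eef_pos'])
x,y=bay(-60,64); plan((x,y,80,94,-1))
```

```text
0.2535176451178142 58.918474316596985 [ 436.70707042 -391.90114081   74.0409884 ]
CALL
 [0.36, 0.06, 0.0] 0.0 -1
 [0.35, 0.06, -0.01] 0.0 -1
 [0.36, 0.06, 0.0] 0.0 -1
 [0.36, 0.06, -0.01] 0.0 -1
 [0.36, 0.06, 0.0] 0.0 -1
 [0.35, 0.06, 0.0] 0.0 -1
 [0.36, 0.06, -0.01] 0.0 -1
 [0.36, 0.06, 0.0] 0.0 -1
CALL
 [0.36, 0.06, -0.01] 0.0 -1
 [0.35, 0.06, 0.0] 0.0 -1
 [0.36, 0.06, -0.01] 0.0 -1
 [0.359, 0.056, 0.0] 0.004 -1
end [484.9 127.7  80. ] 94.0 now [ 436.7 -391.9   74. ] 30.65
```

Call:
arm_command:
  increments:
    - {"offset":[0.36,0.06,0],"dr":[0,0,0],"hand":-1}
    - {"offset":[0.35,0.06,-0.01],"dr":[0,0,0],"hand":-1}
    - {"offset":[0.36,0.06,0],"dr":[0,0,0],"hand":-1}
    - {"offset":[0.36,0.06,-0.01],"dr":[0,0,0],"hand":-1}
    - {"offset":[0.36,0.06,0],"dr":[0,0,0],"hand":-1}
    - {"offset":[0.35,0.06,0],"dr":[0,0,0],"hand":-1}
    - {"offset":[0.36,0.06,-0.01],"dr":[0,0,0],"hand":-1}
    - {"offset":[0.36,0.06,0],"dr":[0,0,0],"hand":-1}

```text
time_s: 31.45
eef_pos: [468.5, -43.6, 76.5]
ee_rot: [-0.001, 0.681, 0.732, -0.0]
force: [1.1, -1.1, 0.4]
grip_width: 0.256
grip_force: 58.9
```

Call:
arm_command:
  increments:
    - {"offset":[0.36,0.06,-0.01],"dr":[0,0,0],"hand":-1}
    - {"offset":[0.35,0.06,0],"dr":[0,0,0],"hand":-1}
    - {"offset":[0.36,0.06,-0.01],"dr":[0,0,0],"hand":-1}
    - {"offset":[0.36,0.056,0],"dr":[0,0,0],"hand":-1}
    - {"offset":[0,0,0],"dr":[0,0,0],"hand":-1}
    - {"offset":[0,0,0],"dr":[0,0,0],"hand":-1}

```text
time_s: 32.05
eef_pos: [484.2, 128.3, 78.8]
ee_rot: [-0.001, 0.68, 0.733, -0.001]
force: [-0.0, -0.5, -0.7]
grip_width: 0.256
grip_force: 58.9
```

Call:
arm_command:
  increments:
    - {"offset":[0,0,0.15],"dr":[0,0,0],"hand":-1}
    - {"offset":[0,0,0.2],"dr":[0,0,0],"hand":-1}
    - {"offset":[0,0,0],"dr":[0,0,0],"hand":-1}
    - {"offset":[0,0,0],"dr":[0,0,0],"hand":-1}
    - {"offset":[0,0,0],"dr":[0,0,0],"hand":-1}

```text
time_s: 32.55
eef_pos: [485.5, 127.2, 38.7]
ee_rot: [0.0, 0.681, 0.732, 0.0]
force: [-0.3, -0.0, 0.1]
grip_width: 0.254
grip_force: 58.9
```

Call:
arm_command:
  increments:
    - {"offset":[0,-0.005,0.13],"dr":[0,0,0],"hand":-1}
    - {"offset":[0,0,0.13],"dr":[0,0,0],"hand":-1}
    - {"offset":[0,0,0],"dr":[0,0,0],"hand":-1}
    - {"offset":[0,0,0],"dr":[0,0,0],"hand":-0.15}
    - {"offset":[0,0,0],"dr":[0,0,0],"hand":-0.15}
    - {"offset":[0,0,0],"dr":[0,0,0],"hand":-0.15}
    - {"offset":[0,0,-0.15],"dr":[0,0,0],"hand":-0.15}
    - {"offset":[0,0,-0.3],"dr":[0,0,0],"hand":-0.15}

```text
time_s: 33.35
eef_pos: [483.0, 127.6, 59.9]
ee_rot: [-0.002, 0.681, 0.732, -0.001]
force: [0.6, 0.7, -0.6]
grip_width: 0.427
grip_force: 0.0
```

Call:
arm_command:
  increments:
    - {"offset":[0,0,-0.35],"dr":[0,0,0],"hand":0.3}
    - {"offset":[0,0,-0.2],"dr":[0,0,0],"hand":0.3}
    - {"offset":[0,0,0],"dr":[0,0,0],"hand":0.3}
    - {"offset":[0,0,0],"dr":[0,0,0],"hand":0.3}

```text
time_s: 33.75
eef_pos: [484.2, 127.7, 126.7]
ee_rot: [0.0, 0.681, 0.732, 0.0]
force: [0.6, 0.5, -0.6]
grip_width: 0.65
grip_force: 0.0
```

Run:
```python
from h import *
snap('wrist','w14.png'); im=rect('w14.png',12,455,635,95,175,.5).max(2); print('placed',blobs(im>205,455,95,amin=400),'bay1',bay(-60,64))
plan((514,-365,130,94,.2))
```

```text
placed [{'x': 603.6, 'y': 142.4, 'L': 58.9, 'W': 40.7, 'yaw': np.float32(-86.2)}, {'x': 542.9, 'y': 131.9, 'L': 55.9, 'W': 25.3, 'yaw': np.float32(-86.0)}, {'x': 483.5, 'y': 128.1, 'L': 55.9, 'W': 24.1, 'yaw': np.float32(-85.7)}] bay1 [484.88174266 127.65871079]
CALL
 [-0.37, 0.0, 0.0] 0.0 0.2
 [-0.38, -0.01, -0.01] 0.0 0.2
 [-0.37, 0.0, 0.0] 0.0 0.2
 [-0.38, -0.01, 0.0] 0.0 0.2
 [-0.37, 0.0, -0.01] 0.0 0.2
 [-0.37, -0.01, 0.0] 0.0 0.2
 [-0.38, 0.0, 0.0] 0.0 0.2
 [-0.37, -0.01, 0.0] 0.0 0.2
CALL
 [-0.38, 0.0, -0.01] 0.0 0.2
 [-0.37, 0.0, 0.0] 0.0 0.2
 [-0.373, -0.009, -0.004] 0.004 0.2
end [ 514. -365.  130.] 94.0 now [483.9 127.7 125.9] 33.8
```

Call:
arm_command:
  increments:
    - {"offset":[-0.37,0,0],"dr":[0,0,0],"hand":0.2}
    - {"offset":[-0.38,-0.01,-0.01],"dr":[0,0,0],"hand":0.2}
    - {"offset":[-0.37,0,0],"dr":[0,0,0],"hand":0.2}
    - {"offset":[-0.38,-0.01,0],"dr":[0,0,0],"hand":0.2}
    - {"offset":[-0.37,0,-0.01],"dr":[0,0,0],"hand":0.2}
    - {"offset":[-0.37,-0.01,0],"dr":[0,0,0],"hand":0.2}
    - {"offset":[-0.38,0,0],"dr":[0,0,0],"hand":0.2}
    - {"offset":[-0.37,-0.01,0],"dr":[0,0,0],"hand":0.2}

```text
time_s: 34.6
eef_pos: [505.0, -232.1, 127.5]
ee_rot: [-0.001, 0.681, 0.732, -0.0]
force: [0.7, -0.5, 0.6]
grip_width: 0.601
grip_force: 0.0
```

Call:
arm_command:
  increments:
    - {"offset":[-0.38,0,-0.01],"dr":[0,0,0],"hand":0.2}
    - {"offset":[-0.37,0,0],"dr":[0,0,0],"hand":0.2}
    - {"offset":[-0.37,-0.01,0],"dr":[0,0,0],"hand":0.2}
    - {"offset":[0,0,0],"dr":[0,0,0],"hand":0.2}
    - {"offset":[0,0,0],"dr":[0,0,0],"hand":0.2}
    - {"offset":[0,0,0],"dr":[0,0,0],"hand":0.2}
    - {"offset":[0,0,0],"dr":[0,0,0],"hand":0.2}

```text
time_s: 35.3
eef_pos: [514.5, -363.4, 129.9]
ee_rot: [-0.0, 0.68, 0.733, 0.0]
force: [0.0, 0.7, 0.0]
grip_width: 0.598
grip_force: 0.0
```

Run:
```python
from h import *
snap('wrist','w15.png')
a=rect('w15.png',16,480,550,-410,-320,.125); b=rect('w15.png',16,560,630,-430,-340,.125)
cv2.imwrite('pics/r15.png',np.vstack([a[:, :],b])[::2,::2])
for r,x0,y0 in((a,480,-410),(b,560,-430)):
    h=cv2.cvtColor(r,cv2.COLOR_BGR2HSV); print(blobs((h[:,:,1]>70)&(h[:,:,0]<35),x0,y0,.125,50))
print(ctrl.sense()['eef_pos'])
```

```text
[{'x': 513.5, 'y': -364.7, 'L': 17.9, 'W': 16.4, 'yaw': np.float32(-77.1)}]
[{'x': 587.9, 'y': -386.1, 'L': 22.7, 'W': 14.7, 'yaw': np.float32(-50.6)}]
[ 514.54762387 -363.52279099  130.16237445]
```

View pics/r15.png

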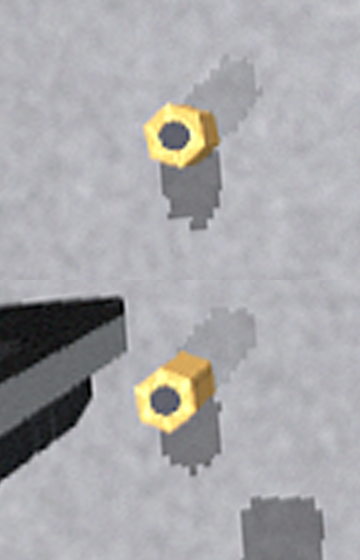

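The rectified crops show both standoffs upright, at (174,135) and (166,401), with a vertex along −y. So the flats face the fingers at yaw 94°.

Call:
arm_command:
  increments:
    - {"offset":[-0.025,-0.005,0.3],"dr":[0,0,0],"hand":0.2}
    - {"offset":[0,0,0.3],"dr":[0,0,0],"hand":0.2}
    - {"offset":[0,0,0.2],"dr":[0,0,0],"hand":0.2}
    - {"offset":[0,0,0],"dr":[0,0,0],"hand":0.2}
    - {"offset":[0,0,0.12],"dr":[0,0,0],"hand":0.2}
    - {"offset":[0,0,0.1],"dr":[0,0,0],"hand":0.2}
    - {"offset":[0,0,0],"dr":[0,0,0],"hand":0.2}
    - {"offset":[0,0,0],"dr":[0,0,0],"hand":0.2}

```text
time_s: 36.15
eef_pos: [514.1, -367.8, 8.1]
ee_rot: [0.0, 0.681, 0.732, -0.0]
force: [-0.3, 0.6, 0.0]
grip_width: 0.602
grip_force: 0.0
```

Call:
arm_command:
  increments:
    - {"offset":[0.008,0,0.035],"dr":[0,0,0],"hand":0.2}
    - {"offset":[0,0,0],"dr":[0,0,0],"hand":-1}
    - {"offset":[0,0,0],"dr":[0,0,0],"hand":-1}
    - {"offset":[0,0,0],"dr":[0,0,0],"hand":-1}
    - {"offset":[0,0,0],"dr":[0,0,0],"hand":-1}
    - {"offset":[0,0,0],"dr":[0,0,0],"hand":-1}
    - {"offset":[0,0,0],"dr":[0,0,0],"hand":-1}
    - {"offset":[0,0,0],"dr":[0,0,0],"hand":-1}

```text
time_s: 36.95
eef_pos: [514.0, -366.9, 4.0]
ee_rot: [0.0, 0.681, 0.732, -0.0]
force: [-0.8, 0.5, 6.0]
grip_width: 0.15
grip_force: 58.8
```

Call:
arm_command:
  increments:
    - {"offset":[0,0,-0.1],"dr":[0,0,0],"hand":-1}
    - {"offset":[0,0,-0.3],"dr":[0,0,0],"hand":-1}
    - {"offset":[0,0,-0.35],"dr":[0,0,0],"hand":-1}
    - {"offset":[0,0,-0.2],"dr":[0,0,0],"hand":-1}
    - {"offset":[0,0,0],"dr":[0,0,0],"hand":-1}
    - {"offset":[0,0,0],"dr":[0,0,0],"hand":-1}

```text
time_s: 37.55
eef_pos: [513.7, -366.5, 117.6]
ee_rot: [0.0, 0.681, 0.732, 0.0]
force: [0.1, -0.2, -0.9]
grip_width: 0.143
grip_force: 58.6
```

Run:
```python
from h import *
s=ctrl.sense();print(s['grip_width'],s['grip_force'],s['eef_pos'])
plan((419,331,120,94,-1),step=47)
```

```text
0.14310875967911238 58.612972274422646 [ 513.72312238 -366.52949869  117.62188944]
CALL
 [0.39, -0.02, 0.0] 0.0 -1
 [0.39, -0.03, 0.0] 0.0 -1
 [0.39, -0.02, 0.0] 0.0 -1
 [0.39, -0.03, -0.01] 0.0 -1
 [0.39, -0.02, 0.0] 0.0 -1
 [0.39, -0.03, 0.0] 0.0 -1
 [0.39, -0.02, 0.0] 0.0 -1
 [0.39, -0.02, 0.0] 0.0 -1
CALL
 [0.39, -0.03, 0.0] 0.0 -1
 [0.39, -0.02, 0.0] 0.0 -1
 [0.39, -0.03, 0.0] 0.0 -1
 [0.39, -0.02, -0.01] 0.0 -1
 [0.39, -0.02, 0.0] 0.0 -1
 [0.39, -0.03, 0.0] 0.0 -1
 [0.395, -0.023, 0.0] 0.004 -1
end [419. 331. 120.] 94.0 now [ 513.7 -366.5  117.6] 37.55
```

Call:
arm_command:
  increments:
    - {"offset":[0.39,-0.02,0],"dr":[0,0,0],"hand":-1}
    - {"offset":[0.39,-0.03,0],"dr":[0,0,0],"hand":-1}
    - {"offset":[0.39,-0.02,0],"dr":[0,0,0],"hand":-1}
    - {"offset":[0.39,-0.03,-0.01],"dr":[0,0,0],"hand":-1}
    - {"offset":[0.39,-0.02,0],"dr":[0,0,0],"hand":-1}
    - {"offset":[0.39,-0.03,0],"dr":[0,0,0],"hand":-1}
    - {"offset":[0.39,-0.02,0],"dr":[0,0,0],"hand":-1}
    - {"offset":[0.39,-0.02,0],"dr":[0,0,0],"hand":-1}

```text
time_s: 38.35
eef_pos: [462.4, 6.9, 117.6]
ee_rot: [-0.001, 0.681, 0.732, -0.001]
force: [0.7, -0.6, -0.5]
grip_width: 0.144
grip_force: 58.7
```

Call:
arm_command:
  increments:
    - {"offset":[0.39,-0.03,0],"dr":[0,0,0],"hand":-1}
    - {"offset":[0.39,-0.02,0],"dr":[0,0,0],"hand":-1}
    - {"offset":[0.39,-0.03,0],"dr":[0,0,0],"hand":-1}
    - {"offset":[0.39,-0.02,-0.01],"dr":[0,0,0],"hand":-1}
    - {"offset":[0.39,-0.02,0],"dr":[0,0,0],"hand":-1}
    - {"offset":[0.39,-0.03,0],"dr":[0,0,0],"hand":-1}
    - {"offset":[0.39,-0.02,0],"dr":[0,0,0],"hand":-1}
    - {"offset":[0,0,0],"dr":[0,0,0],"hand":-1}

```text
time_s: 39.15
eef_pos: [417.5, 334.1, 118.5]
ee_rot: [-0.001, 0.679, 0.734, -0.001]
force: [-0.6, -0.8, -0.7]
grip_width: 0.145
grip_force: 58.7
```

Call:
arm_command:
  increments:
    - {"offset":[0,0,0],"dr":[0,0,0],"hand":-1}
    - {"offset":[0,0,0],"dr":[0,0,0],"hand":-1}

```text
time_s: 39.35
eef_pos: [419.4, 329.2, 119.1]
ee_rot: [-0.0, 0.681, 0.732, -0.001]
force: [-0.3, 0.6, -0.2]
grip_width: 0.141
grip_force: 58.7
```

Run:
```python
from h import *
snap('wrist','w16.png',800/560)
r=rect('w16.png',45,340,500,250,410,.25); cv2.imwrite('pics/r16.png',r)
n=np.load('pics/w16.png.npz'); print(ctrl.sense()['eef_pos'],ctrl.sense()['grip_width'])
```

```text
[419.66660056 329.097891   119.41839568] 0.14463691761853287
```

View pics/w16.png

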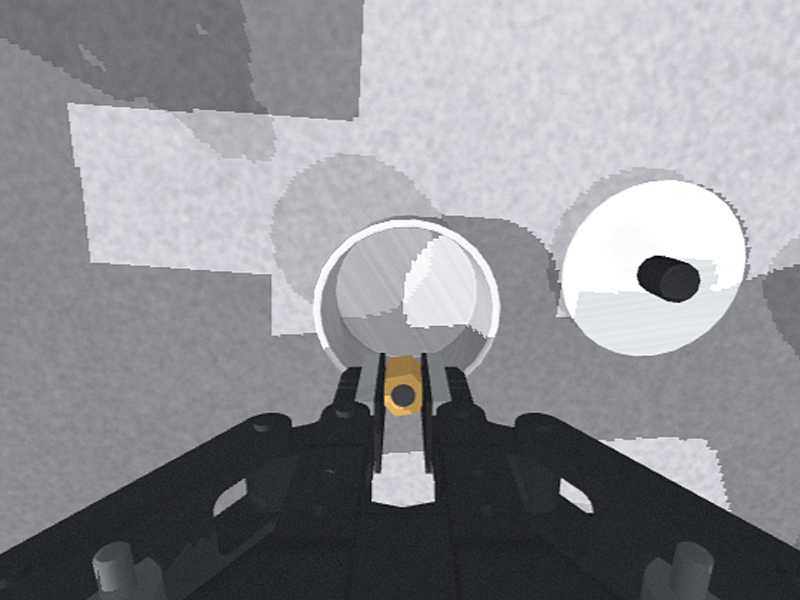

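The view shows the standoff held at (403,390) and the pot rim edge at (314,305), (500,303) and (407,219). The cover disc spans (562–747, 181–355).

Run:
```python
from h import *
from scipy.optimize import least_squares
n=np.load('pics/w16.png.npz'); S=.7
def circ(pts,z,r):
    W=np.array([p2w(n,(a*S,b*S),z)[:2] for a,b in pts])
    f=least_squares(lambda c:np.hypot(*(W-c[:2]).T)-c[2],[*W.mean(0),r]); g=least_squares(lambda c:np.hypot(*(W-c).T)-r,W.mean(0))
    return f.x.round(1),g.x.round(1)
print('pot',circ([(314,305),(500,303),(407,219),(343,243),(470,241)],45,48))
print('cover',circ([(562,275),(747,250),(668,180),(638,356),(590,212),(724,200),(706,335),(585,330)],10,52))
print('knobtop',p2w(n,(679*S,282*S),36))
```

```text
pot (array([420.9, 330.5,  47.4]), array([421. , 329.7]))
cover (array([562.4, 354.5,  52.2]), array([562.3, 354.5]))
knobtop [560.93091107 354.75517129  36.        ]
```

Call:
arm_command:
  increments:
    - {"offset":[0,-0.05,0.25],"dr":[0,0,0],"hand":-1}
    - {"offset":[0,0,0.25],"dr":[0,0,0],"hand":-1}
    - {"offset":[0,0,0.18],"dr":[0,0,0],"hand":-1}
    - {"offset":[0,0,0.1],"dr":[0,0,0],"hand":-1}
    - {"offset":[0,0,0],"dr":[0,0,0],"hand":-1}
    - {"offset":[0,0,0],"dr":[0,0,0],"hand":-0.3}
    - {"offset":[0,0,0],"dr":[0,0,0],"hand":-0.3}
    - {"offset":[0,0,0],"dr":[0,0,0],"hand":-0.3}

```text
time_s: 40.2
eef_pos: [414.1, 330.0, 27.3]
ee_rot: [0.0, 0.681, 0.732, 0.001]
force: [-0.3, -0.1, -0.2]
grip_width: 0.347
grip_force: 0.0
```

Call:
arm_command:
  increments:
    - {"offset":[0,0,-0.2],"dr":[0,0,0],"hand":-0.3}
    - {"offset":[0,0,-0.3],"dr":[0,0,0],"hand":-0.3}
    - {"offset":[0,0,-0.3],"dr":[0,0,0],"hand":0.2}
    - {"offset":[0,0,0],"dr":[0,0,0],"hand":0.2}
    - {"offset":[0,0,0],"dr":[0,0,0],"hand":0.2}

```text
time_s: 40.7
eef_pos: [413.8, 330.0, 123.1]
ee_rot: [0.0, 0.681, 0.732, 0.001]
force: [-0.2, 0.0, -0.7]
grip_width: 0.602
grip_force: 0.0
```

Run:
```python
from h import *
snap('wrist','w17.png')
r=rect('w17.png',12,370,470,280,380,.5); h=cv2.cvtColor(r,cv2.COLOR_BGR2HSV); print('in pot',blobs((h[:,:,1]>70)&(h[:,:,0]<35),370,280,.5,40))
plan((590.3,-387,130,94,.2),step=47)
```

```text
in pot [{'x': 413.8, 'y': 329.5, 'L': 18.6, 'W': 16.3, 'yaw': np.float32(-81.9)}]
CALL
 [-0.38, 0.06, 0.0] 0.0 0.2
 [-0.38, 0.07, -0.01] 0.0 0.2
 [-0.38, 0.06, 0.0] 0.0 0.2
 [-0.38, 0.07, -0.01] 0.0 0.2
 [-0.38, 0.06, 0.0] 0.0 0.2
 [-0.37, 0.07, 0.0] 0.0 0.2
 [-0.38, 0.06, -0.01] 0.0 0.2
 [-0.38, 0.07, 0.0] 0.0 0.2
CALL
 [-0.38, 0.06, -0.01] 0.0 0.2
 [-0.38, 0.07, 0.0] 0.0 0.2
 [-0.38, 0.06, -0.01] 0.0 0.2
 [-0.38, 0.07, 0.0] 0.0 0.2
 [-0.38, 0.06, 0.0] 0.0 0.2
 [-0.38, 0.07, -0.01] 0.0 0.2
 [-0.38, 0.06, 0.0] 0.0 0.2
 [-0.374, 0.065, -0.006] 0.004 0.2
end [ 590.3 -387.   129.9] 94.0 now [413.3 329.7 122. ] 40.75
```

Call:
arm_command:
  increments:
    - {"offset":[-0.38,0.06,0],"dr":[0,0,0],"hand":0.2}
    - {"offset":[-0.38,0.07,-0.01],"dr":[0,0,0],"hand":0.2}
    - {"offset":[-0.38,0.06,0],"dr":[0,0,0],"hand":0.2}
    - {"offset":[-0.38,0.07,-0.01],"dr":[0,0,0],"hand":0.2}
    - {"offset":[-0.38,0.06,0],"dr":[0,0,0],"hand":0.2}
    - {"offset":[-0.37,0.07,0],"dr":[0,0,0],"hand":0.2}
    - {"offset":[-0.38,0.06,-0.01],"dr":[0,0,0],"hand":0.2}
    - {"offset":[-0.38,0.07,0],"dr":[0,0,0],"hand":0.2}

```text
time_s: 41.55
eef_pos: [501.9, -30.0, 124.9]
ee_rot: [-0.001, 0.681, 0.732, -0.0]
force: [1.0, 0.6, 0.7]
grip_width: 0.6
grip_force: 0.0
```

Call:
arm_command:
  increments:
    - {"offset":[-0.38,0.06,-0.01],"dr":[0,0,0],"hand":0.2}
    - {"offset":[-0.38,0.07,0],"dr":[0,0,0],"hand":0.2}
    - {"offset":[-0.38,0.06,-0.01],"dr":[0,0,0],"hand":0.2}
    - {"offset":[-0.38,0.07,0],"dr":[0,0,0],"hand":0.2}
    - {"offset":[-0.38,0.06,0],"dr":[0,0,0],"hand":0.2}
    - {"offset":[-0.38,0.07,-0.01],"dr":[0,0,0],"hand":0.2}
    - {"offset":[-0.38,0.06,0],"dr":[0,0,0],"hand":0.2}
    - {"offset":[-0.37,0.065,0],"dr":[0,0,0],"hand":0.2}

```text
time_s: 42.35
eef_pos: [590.1, -388.0, 127.8]
ee_rot: [-0.001, 0.681, 0.732, 0.0]
force: [0.0, 0.4, -0.6]
grip_width: 0.6
grip_force: 0.0
```

Call:
arm_command:
  increments:
    - {"offset":[0,0,0],"dr":[0,0,0],"hand":0.2}
    - {"offset":[0,0,0],"dr":[0,0,0],"hand":0.2}
    - {"offset":[0,0,0],"dr":[0,0,0],"hand":0.2}
    - {"offset":[0,0,0],"dr":[0,0,0],"hand":0.2}

```text
time_s: 42.75
eef_pos: [590.6, -385.0, 129.6]
ee_rot: [-0.0, 0.68, 0.733, 0.0]
force: [-0.7, -0.6, -0.7]
grip_width: 0.6
grip_force: 0.0
```

Run:
```python
from h import *
snap('wrist','w18.png')
r=rect('w18.png',16,560,630,-430,-340,.25); h=cv2.cvtColor(r,cv2.COLOR_BGR2HSV); print(blobs((h[:,:,1]>70)&(h[:,:,0]<35),560,-430,.25,50))
# dark hole of the top face
print('hole',blobs(r.max(2)<90,560,-430,.25,10)); print(ctrl.sense()['eef_pos'])
```

```text
[{'x': 589.8, 'y': -387.0, 'L': 18.0, 'W': 16.5, 'yaw': np.float32(-79.9)}]
hole []
[ 590.69532641 -385.20190792  129.85346733]
```

Call:
arm_command:
  increments:
    - {"offset":[-0.025,-0.005,0.3],"dr":[0,0,0],"hand":0.2}
    - {"offset":[0,0,0.3],"dr":[0,0,0],"hand":0.2}
    - {"offset":[0,0,0.2],"dr":[0,0,0],"hand":0.2}
    - {"offset":[0,0,0],"dr":[0,0,0],"hand":0.2}
    - {"offset":[0,0,0.12],"dr":[0,0,0],"hand":0.2}
    - {"offset":[0,0,0.1],"dr":[0,0,0],"hand":0.2}
    - {"offset":[0,0,0],"dr":[0,0,0],"hand":0.2}
    - {"offset":[0,0,0],"dr":[0,0,0],"hand":0.2}

```text
time_s: 43.6
eef_pos: [590.3, -389.5, 7.5]
ee_rot: [0.0, 0.681, 0.732, -0.0]
force: [0.4, 0.2, 0.5]
grip_width: 0.601
grip_force: 0.0
```

Next I grip, lift and check. The drop point is (427, 330), beside the first standoff.

Call:
arm_command:
  increments:
    - {"offset":[0.005,0,0.03],"dr":[0,0,0],"hand":0.2}
    - {"offset":[0,0,0],"dr":[0,0,0],"hand":-1}
    - {"offset":[0,0,0],"dr":[0,0,0],"hand":-1}
    - {"offset":[0,0,0],"dr":[0,0,0],"hand":-1}
    - {"offset":[0,0,0],"dr":[0,0,0],"hand":-1}
    - {"offset":[0,0,0],"dr":[0,0,0],"hand":-1}
    - {"offset":[0,0,0],"dr":[0,0,0],"hand":-1}
    - {"offset":[0,0,0],"dr":[0,0,0],"hand":-1}

```text
time_s: 44.4
eef_pos: [590.3, -389.0, 4.0]
ee_rot: [0.0, 0.681, 0.732, -0.0]
force: [-1.0, 0.7, 4.4]
grip_width: 0.145
grip_force: 58.8
```

Call:
arm_command:
  increments:
    - {"offset":[0,0,-0.1],"dr":[0,0,0],"hand":-1}
    - {"offset":[0,0,-0.3],"dr":[0,0,0],"hand":-1}
    - {"offset":[0,0,-0.35],"dr":[0,0,0],"hand":-1}
    - {"offset":[0,0,-0.2],"dr":[0,0,0],"hand":-1}
    - {"offset":[0,0,0],"dr":[0,0,0],"hand":-1}
    - {"offset":[0,0,0],"dr":[0,0,0],"hand":-1}

```text
time_s: 45.0
eef_pos: [589.9, -388.6, 117.5]
ee_rot: [-0.0, 0.681, 0.732, 0.0]
force: [-0.6, 0.4, -0.9]
grip_width: 0.144
grip_force: 58.6
```

Run:
```python
from h import *
s=ctrl.sense();print(s['grip_width'],s['grip_force'],s['eef_pos'])
plan((430,330,118,94,-1),step=47)
```

```text
0.14437242543832887 58.58750067651272 [ 589.91620951 -388.60225073  117.479811  ]
CALL
 [0.38, -0.06, 0.0] 0.0 -1
 [0.38, -0.05, 0.0] 0.0 -1
 [0.38, -0.06, 0.0] 0.0 -1
 [0.38, -0.05, 0.0] 0.0 -1
 [0.38, -0.06, 0.0] 0.0 -1
 [0.38, -0.05, 0.0] 0.0 -1
 [0.38, -0.06, 0.0] 0.0 -1
 [0.37, -0.06, 0.0] 0.0 -1
CALL
 [0.38, -0.05, 0.0] 0.0 -1
 [0.38, -0.06, 0.0] 0.0 -1
 [0.38, -0.05, 0.0] 0.0 -1
 [0.38, -0.06, 0.0] 0.0 -1
 [0.38, -0.06, 0.0] 0.0 -1
 [0.38, -0.05, 0.0] 0.0 -1
 [0.38, -0.06, 0.0] 0.0 -1
 [0.38, -0.052, -0.004] 0.004 -1
end [430.  330.1 118. ] 94.0 now [ 589.9 -388.6  117.5] 45.0
```

Call:
arm_command:
  increments:
    - {"offset":[0.38,-0.06,0],"dr":[0,0,0],"hand":-1}
    - {"offset":[0.38,-0.05,0],"dr":[0,0,0],"hand":-1}
    - {"offset":[0.38,-0.06,0],"dr":[0,0,0],"hand":-1}
    - {"offset":[0.38,-0.05,0],"dr":[0,0,0],"hand":-1}
    - {"offset":[0.38,-0.06,0],"dr":[0,0,0],"hand":-1}
    - {"offset":[0.38,-0.05,0],"dr":[0,0,0],"hand":-1}
    - {"offset":[0.38,-0.06,0],"dr":[0,0,0],"hand":-1}
    - {"offset":[0.37,-0.06,0],"dr":[0,0,0],"hand":-1}

```text
time_s: 45.8
eef_pos: [508.1, -28.1, 116.2]
ee_rot: [-0.001, 0.681, 0.732, -0.001]
force: [1.7, 0.3, -1.1]
grip_width: 0.146
grip_force: 58.6
```

Call:
arm_command:
  increments:
    - {"offset":[0.38,-0.05,0],"dr":[0,0,0],"hand":-1}
    - {"offset":[0.38,-0.06,0],"dr":[0,0,0],"hand":-1}
    - {"offset":[0.38,-0.05,0],"dr":[0,0,0],"hand":-1}
    - {"offset":[0.38,-0.06,0],"dr":[0,0,0],"hand":-1}
    - {"offset":[0.38,-0.06,0],"dr":[0,0,0],"hand":-1}
    - {"offset":[0.38,-0.05,0],"dr":[0,0,0],"hand":-1}
    - {"offset":[0.38,-0.06,0],"dr":[0,0,0],"hand":-1}
    - {"offset":[0.38,-0.05,0],"dr":[0,0,0],"hand":-1}

```text
time_s: 46.6
eef_pos: [428.8, 331.3, 116.2]
ee_rot: [-0.001, 0.681, 0.732, -0.001]
force: [1.4, -0.0, 0.2]
grip_width: 0.151
grip_force: 58.6
```

Call:
arm_command:
  increments:
    - {"offset":[0.13,-0.08,0],"dr":[0,0,0],"hand":-1}
    - {"offset":[0,0,0],"dr":[0,0,0],"hand":-1}
    - {"offset":[0,0,0],"dr":[0,0,0],"hand":-1}
    - {"offset":[0,0,0],"dr":[0,0,0],"hand":-1}

```text
time_s: 47.0
eef_pos: [420.1, 343.6, 117.0]
ee_rot: [-0.0, 0.681, 0.732, -0.001]
force: [-0.2, -0.7, -0.8]
grip_width: 0.143
grip_force: 58.7
```

Call:
arm_command:
  increments:
    - {"offset":[0.01,0,0.25],"dr":[0,0,0],"hand":-1}
    - {"offset":[0,0,0.25],"dr":[0,0,0],"hand":-1}
    - {"offset":[0,0,0.15],"dr":[0,0,0],"hand":-1}
    - {"offset":[0,0,0.1],"dr":[0,0,0],"hand":-1}
    - {"offset":[0,0,0],"dr":[0,0,0],"hand":-1}
    - {"offset":[0,0,0],"dr":[0,0,0],"hand":-0.35}
    - {"offset":[0,0,0],"dr":[0,0,0],"hand":-0.35}
    - {"offset":[0,0,0],"dr":[0,0,0],"hand":-0.35}

```text
time_s: 47.8
eef_pos: [420.1, 346.1, 28.4]
ee_rot: [0.0, 0.681, 0.732, 0.001]
force: [0.6, 0.9, 0.5]
grip_width: 0.328
grip_force: 0.0
```

Call:
arm_command:
  increments:
    - {"offset":[0,0,-0.2],"dr":[0,0,0],"hand":-0.35}
    - {"offset":[0,0,-0.3],"dr":[0,0,0],"hand":-0.35}
    - {"offset":[0,0,-0.4],"dr":[0,0,0],"hand":0.3}
    - {"offset":[-0.4,0,-0.1],"dr":[0,0,0],"hand":0.3}
    - {"offset":[0,0,0],"dr":[0,0,0],"hand":0.3}
    - {"offset":[0,0,0],"dr":[0,0,0],"hand":0.3}
    - {"offset":[0,0,0],"dr":[0,0,0],"hand":0.3}
    - {"offset":[0,0,0],"dr":[0,0,0],"hand":0.3}

```text
time_s: 48.6
eef_pos: [422.8, 298.6, 147.0]
ee_rot: [-0.0, 0.681, 0.733, -0.0]
force: [-0.6, -0.9, -1.1]
grip_width: 0.65
grip_force: 0.0
```

Run:
```python
from h import *
snap('wrist','w19.png')
r=rect('w19.png',12,370,470,280,380,.5); h=cv2.cvtColor(r,cv2.COLOR_BGR2HSV); print('in pot',blobs((h[:,:,1]>70)&(h[:,:,0]<35),370,280,.5,40))
a=rect('w19.png',45,360,480,270,390,.25); b=rect('w19.png',10,500,620,295,415,.25)
cv2.imwrite('pics/r19.png',np.hstack([a,b])[::1,::1][:480,:960][::1]); 
cv2.imwrite('pics/r19.png',cv2.resize(np.hstack([a,b]),(800,400)))
print(ctrl.sense()['eef_pos'])
```

```text
in pot [{'x': 416.8, 'y': 337.1, 'L': 34.2, 'W': 15.1, 'yaw': np.float32(69.4)}]
[422.80227898 298.61841903 147.00705891]
```

View pics/r19.png

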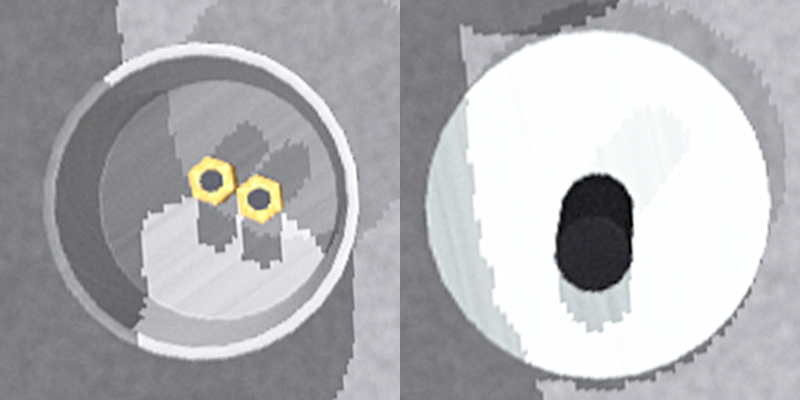

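The left crop shows both standoffs inside the pot and the rim centred at (420.3, 330.2). The right crop shows the cover disc centred at (561.5, 354.3).

Run:
```python
from h import *
plan((561.5,354.3,110,94,.3),(561.5,354.3,60,94,.3))
```

```text
CALL
 [0.09, 0.3, 0.08] 0.0 0.3
 [0.1, 0.29, 0.07] 0.0 0.3
 [0.09, 0.3, 0.08] 0.0 0.3
 [0.097, 0.297, 0.078] 0.005 0.3
 [0.0, 0.0, 0.21] 0.0 0.3
 [0.0, 0.0, 0.207] 0.0 0.3
end [561.5 354.3  60. ] 94.0 now [422.8 298.6 147. ] 48.65
```

Call:
arm_command:
  increments:
    - {"offset":[0.09,0.3,0.08],"dr":[0,0,0],"hand":0.3}
    - {"offset":[0.1,0.29,0.07],"dr":[0,0,0],"hand":0.3}
    - {"offset":[0.09,0.3,0.08],"dr":[0,0,0],"hand":0.3}
    - {"offset":[0.1,0.3,0.08],"dr":[0,0,0],"hand":0.3}
    - {"offset":[0,0,0.2],"dr":[0,0,0],"hand":0.3}
    - {"offset":[0,0,0.2],"dr":[0,0,0],"hand":0.3}
    - {"offset":[0,0,0],"dr":[0,0,0],"hand":0.3}
    - {"offset":[0,0,0],"dr":[0,0,0],"hand":0.3}

```text
time_s: 49.45
eef_pos: [562.1, 354.4, 62.5]
ee_rot: [-0.0, 0.681, 0.733, -0.0]
force: [-0.2, 0.5, 1.4]
grip_width: 0.65
grip_force: 0.0
```

Call:
arm_command:
  increments:
    - {"offset":[0,0,0],"dr":[0,0,0],"hand":0.3}
    - {"offset":[0,0,0],"dr":[0,0,0],"hand":0.3}

```text
time_s: 49.65
eef_pos: [562.7, 354.3, 63.9]
ee_rot: [0.001, 0.681, 0.733, 0.001]
force: [-1.0, 0.1, 0.2]
grip_width: 0.656
grip_force: 0.0
```

Call:
arm_command:
  increments:
    - {"offset":[0,-0.008,0.2],"dr":[0,0,0],"hand":0.3}
    - {"offset":[0,0,0.15],"dr":[0,0,0],"hand":0.3}
    - {"offset":[0,0,0],"dr":[0,0,0],"hand":0.3}
    - {"offset":[0,0,0],"dr":[0,0,0],"hand":0.3}
    - {"offset":[0,0,0],"dr":[0,0,0],"hand":0.3}

```text
time_s: 50.15
eef_pos: [562.1, 354.2, 22.0]
ee_rot: [0.001, 0.681, 0.732, 0.001]
force: [0.2, -0.3, 0.5]
grip_width: 0.651
grip_force: 0.0
```

Call:
arm_command:
  increments:
    - {"offset":[0,-0.004,0.06],"dr":[0,0,0],"hand":0.3}
    - {"offset":[0,0,0],"dr":[0,0,0],"hand":-1}
    - {"offset":[0,0,0],"dr":[0,0,0],"hand":-1}
    - {"offset":[0,0,0],"dr":[0,0,0],"hand":-1}
    - {"offset":[0,0,0],"dr":[0,0,0],"hand":-1}
    - {"offset":[0,0,0],"dr":[0,0,0],"hand":-1}
    - {"offset":[0,0,0],"dr":[0,0,0],"hand":-1}
    - {"offset":[0,0,0],"dr":[0,0,0],"hand":-1}
  grip_force: 80

```text
time_s: 50.95
eef_pos: [561.0, 353.9, 13.6]
ee_rot: [0.0, 0.681, 0.732, 0.0]
force: [0.0, -0.4, 5.0]
grip_width: 0.226
grip_force: 78.7
```

Call:
arm_command:
  increments:
    - {"offset":[0,0,-0.1],"dr":[0,0,0],"hand":-1}
    - {"offset":[0,0,-0.2],"dr":[0,0,0],"hand":-1}
    - {"offset":[0,0,-0.3],"dr":[0,0,0],"hand":-1}
    - {"offset":[0,0,0],"dr":[0,0,0],"hand":-1}
    - {"offset":[0,0,0],"dr":[0,0,0],"hand":-1}

```text
time_s: 51.45
eef_pos: [560.8, 353.9, 85.8]
ee_rot: [0.0, 0.681, 0.732, 0.0]
force: [-0.3, 0.1, -0.5]
grip_width: 0.227
grip_force: 78.5
```

Run:
```python
from h import *
s=ctrl.sense();print(s['grip_width'],s['grip_force'],s['eef_pos'],s['force'])
plan((420.3,330.2,88,94,-1),step=40)
```

```text
0.22729260389394898 78.53080987930298 [560.84069967 353.89240726  85.79867924] [-0.34891767  0.12326066 -0.48575649]
CALL
 [-0.03, -0.3, 0.0] 0.0 -1
 [-0.03, -0.29, -0.01] 0.0 -1
 [-0.02, -0.3, 0.0] 0.0 -1
 [-0.031, -0.292, -0.008] 0.004 -1
end [420.4 330.3  88. ] 94.0 now [560.8 353.9  85.8] 51.45
```

Call:
arm_command:
  increments:
    - {"offset":[-0.03,-0.3,0],"dr":[0,0,0],"hand":-1}
    - {"offset":[-0.03,-0.29,0],"dr":[0,0,0],"hand":-1}
    - {"offset":[-0.02,-0.3,0],"dr":[0,0,0],"hand":-1}
    - {"offset":[-0.034,-0.29,0],"dr":[0,0,0],"hand":-1}
    - {"offset":[0,0,0],"dr":[0,0,0],"hand":-1}
    - {"offset":[0,0,0],"dr":[0,0,0],"hand":-1}
    - {"offset":[0,0,0],"dr":[0,0,0],"hand":-1}
    - {"offset":[0,0,0],"dr":[0,0,0],"hand":-1}

```text
time_s: 52.25
eef_pos: [421.2, 329.8, 84.8]
ee_rot: [-0.0, 0.681, 0.732, -0.0]
force: [-0.1, 1.0, -0.2]
grip_width: 0.228
grip_force: 78.7
```

Run:
```python
from h import *
s=ctrl.sense();z=s['eef_pos'][2]; print(s['eef_pos'],s['grip_width'])
snap('wrist','w20.png')
h=z-13.6+10
a=rect('w20.png',h,360,480,270,390,.25).max(2); print('disc at',h,blobs(a>200,360,270,.25,2000))
```

```text
[421.22081182 329.83410772  84.75188529] 0.22772977926591922
disc at 81.15188528540523 [{'x': 414.4, 'y': 353.1, 'L': 103.1, 'W': 55.6, 'yaw': np.float32(14.6)}]
```

Call:
arm_command:
  increments:
    - {"offset":[0,-0.008,0.1],"dr":[0,0,0],"hand":-1}
    - {"offset":[0,0,0.08],"dr":[0,0,0],"hand":-1}
    - {"offset":[0,0,0],"dr":[0,0,0],"hand":-1}
    - {"offset":[0,0,0],"dr":[0,0,0],"hand":-1}
    - {"offset":[0,0,0],"dr":[0,0,0],"hand":-1}

```text
time_s: 52.8
eef_pos: [419.8, 329.9, 63.7]
ee_rot: [0.0, 0.681, 0.732, 0.0]
force: [0.1, 0.1, -0.6]
grip_width: 0.225
grip_force: 78.7
```

Call:
arm_command:
  increments:
    - {"offset":[0,0.004,0.04],"dr":[0,0,0],"hand":-1}
    - {"offset":[0,0,0.035],"dr":[0,0,0],"hand":-1}
    - {"offset":[0,0,0],"dr":[0,0,0],"hand":-1}
    - {"offset":[0,0,0],"dr":[0,0,0],"hand":-1}
    - {"offset":[0,0,0],"dr":[0,0,0],"hand":-1}

```text
time_s: 53.3
eef_pos: [420.2, 329.9, 54.6]
ee_rot: [0.0, 0.681, 0.732, 0.0]
force: [-1.1, 0.5, 0.1]
grip_width: 0.226
grip_force: 78.7
```

Call:
arm_command:
  increments:
    - {"offset":[0,0,0.007],"dr":[0,0,0],"hand":-1}
    - {"offset":[0,0,0],"dr":[0,0,0],"hand":-1}
    - {"offset":[0,0,0],"dr":[0,0,0],"hand":-1}

```text
time_s: 53.6
eef_pos: [420.1, 329.9, 53.7]
ee_rot: [0.0, 0.681, 0.732, 0.0]
force: [-0.1, -0.2, -1.3]
grip_width: 0.223
grip_force: 78.7
```

Call:
arm_command:
  increments:
    - {"offset":[0,0,0],"dr":[0,0,0],"hand":-0.3}
    - {"offset":[0,0,0],"dr":[0,0,0],"hand":0}
    - {"offset":[0,0,0],"dr":[0,0,0],"hand":0}
    - {"offset":[0,0,0],"dr":[0,0,0],"hand":0}
    - {"offset":[0,0,-0.1],"dr":[0,0,0],"hand":0}
    - {"offset":[0,0,-0.3],"dr":[0,0,0],"hand":0}
    - {"offset":[0,0,-0.4],"dr":[0,0,0],"hand":0.3}
    - {"offset":[0,0,-0.2],"dr":[0,0,0],"hand":0.3}

```text
time_s: 54.4
eef_pos: [421.0, 330.4, 178.4]
ee_rot: [0.001, 0.681, 0.732, 0.003]
force: [0.3, -0.3, 0.1]
grip_width: 0.649
grip_force: 0.0
```

Call:
arm_command:
  increments:
    - {"offset":[-0.4,0,0],"dr":[0,0,0],"hand":0.3}
    - {"offset":[-0.3,0,0],"dr":[0,0,0],"hand":0.3}
    - {"offset":[0,0,0],"dr":[0,0,0],"hand":0.3}
    - {"offset":[0,0,0],"dr":[0,0,0],"hand":0.3}
    - {"offset":[0,0,0],"dr":[0,0,0],"hand":0.3}

```text
time_s: 54.9
eef_pos: [426.2, 246.7, 174.1]
ee_rot: [0.0, 0.681, 0.733, 0.0]
force: [-0.1, -0.0, 0.1]
grip_width: 0.657
grip_force: 0.0
```

Run:
```python
from h import *
snap('wrist','w21.png'); snap('top','t2.png')
a=rect('w21.png',49,355,485,265,395,.25).max(2); print('disc',blobs(a>190,355,265,.25,2000))
c=rect('w21.png',49,355,485,265,395,.3)
t=cv2.imread('pics/raw_t2.png')[120:330,190:440]
cv2.imwrite('pics/fin.png',np.hstack([cv2.resize(c,(370,370)),cv2.resize(t,(430,370),interpolation=cv2.INTER_CUBIC)]))
print(ctrl.sense()['eef_pos'],ctrl.sense()['time_s'])
```

```text
disc [{'x': 418.6, 'y': 338.8, 'L': 103.3, 'W': 85.2, 'yaw': np.float32(4.3)}]
[426.0744709  246.8682926  173.78112929] 55.0
```

View pics/fin.png

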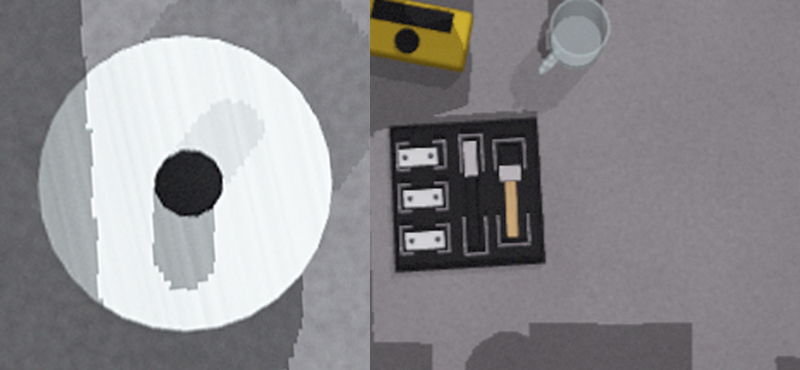

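The left view shows the cover centred at (419.6, 329.8), within 1 mm of the pot. It has its full diameter at seated height, so it is level. The right view shows all five tools inside their bays and the bench clear.

```bash
python3 -c "
from h import *
print(ctrl.finish_job())"
```

```text
the job is handed in; nothing more can be done
None
```

The job is handed in: the brush, the spatula and all three brackets lie in their own tray compartments, both standoffs are in the pot, and the cover sits on the rim, centred to within about 1 mm. The mug, the meter and the tin were left alone.

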